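# Close up the clock cases

## Task

Press the ejector lever on the grey stand so that the brass barrel rises, then stand the barrel upright in its seat between the four stops on the floor of the largest clock case. Close every clock case whose aluminium back cover is on the bench: pair covers and cases by size, hook the cover's tab under the brass lip with the cover tilted, and swing it down until it lies flat and fully seated. A case without a cover stays open; do not knock over the glass jars.

Things in the scene. Friction and masses are not known exactly. Their poses are not given: they have to be found in the camera images.
- case_1: smallest clock case: dark wooden box, face down, fixed, 90 x 58 x 36 mm high; in its top an opening 62 (x) x 46 (y) mm between 6 mm walls and, on the -x side (robot side), a brass lip. Origin: on the bench below the opening's centre; z up. Ledges inside the +x wall (9 mm wide) and y walls (10 mm wide, starting 12 mm from the lip's edge), top at z = 27 mm, carry the cover. Floor z = 5.
- lip_1 (a point): middle of the lip's edge on the smallest case, at its underside: x = -31, z = 33 mm in the case's frame. The lip is 3 mm thick (to z = 36) and as wide as the opening; behind its edge the space below it is free for 16 mm towards -x and down to the floor, for the cover's tab.
- cover_1: smallest cover, fits case_1; may be absent. Aluminium plate 56 (x) x 40 (y) x 8 mm, handle up. Origin: centre of its underside, z up. At the -x edge a tab 18 mm wide, 3 thick (z 0 to 3), sticks out 14 mm more. Handle rib on top over the origin, along x: 40 long, 10 wide, z = 8 to 32 mm. About 40 g. Seated: axes parallel to the case's, underside on the ledges (27 mm above the case's origin).
- case_2: second smallest clock case: dark wooden box, face down, fixed, 102 x 72 x 36 mm high; in its top an opening 74 (x) x 60 (y) mm between 6 mm walls and, on the -x side (robot side), a brass lip. Origin: on the bench below the opening's centre; z up. Ledges inside the +x wall (9 mm wide) and y walls (10 mm wide, starting 12 mm from the lip's edge), top at z = 27 mm, carry the cover. Floor z = 5.
- lip_2 (a point): middle of the lip's edge on the second smallest case, at its underside: x = -37, z = 33 mm in the case's frame. The lip is 3 mm thick (to z = 36) and as wide as the opening; behind its edge the space below it is free for 16 mm towards -x and down to the floor, for the cover's tab.
- cover_2: second smallest cover, fits case_2; may be absent. Aluminium plate 68 (x) x 54 (y) x 8 mm, handle up. Origin: centre of its underside, z up. At the -x edge a tab 32 mm wide, 3 thick (z 0 to 3), sticks out 14 mm more. Handle rib on top over the origin, along x: 40 long, 10 wide, z = 8 to 32 mm. About 60 g. Seated: axes parallel to the case's, underside on the ledges (27 mm above the case's origin).
- case_3: second largest clock case: dark wooden box, face down, fixed, 114 x 86 x 36 mm high; in its top an opening 86 (x) x 74 (y) mm between 6 mm walls and, on the -x side (robot side), a brass lip. Origin: on the bench below the opening's centre; z up. Ledges inside the +x wall (9 mm wide) and y walls (10 mm wide, starting 12 mm from the lip's edge), top at z = 27 mm, carry the cover. Floor z = 5.
- lip_3 (a point): middle of the lip's edge on the second largest case, at its underside: x = -43, z = 33 mm in the case's frame. The lip is 3 mm thick (to z = 36) and as wide as the opening; behind its edge the space below it is free for 16 mm towards -x and down to the floor, for the cover's tab.
- cover_3: second largest cover, fits case_3; may be absent. Aluminium plate 80 (x) x 68 (y) x 8 mm, handle up. Origin: centre of its underside, z up. At the -x edge a tab 46 mm wide, 3 thick (z 0 to 3), sticks out 14 mm more. Handle rib on top over the origin, along x: 40 long, 10 wide, z = 8 to 32 mm. About 80 g. Seated: axes parallel to the case's, underside on the ledges (27 mm above the case's origin).
- case_4: largest clock case: dark wooden box, face down, fixed, 126 x 100 x 36 mm high; in its top an opening 98 (x) x 88 (y) mm between 6 mm walls and, on the -x side (robot side), a brass lip. Origin: on the bench below the opening's centre; z up. Ledges inside the +x wall (9 mm wide) and y walls (10 mm wide, starting 12 mm from the lip's edge), top at z = 27 mm, carry the cover. Floor z = 5.
- lip_4 (a point): middle of the lip's edge on the largest case, at its underside: x = -49, z = 33 mm in the case's frame. The lip is 3 mm thick (to z = 36) and as wide as the opening; behind its edge the space below it is free for 16 mm towards -x and down to the floor, for the cover's tab.
- cover_4: largest cover, fits case_4; may be absent. Aluminium plate 92 (x) x 82 (y) x 8 mm, handle up. Origin: centre of its underside, z up. At the -x edge a tab 60 mm wide, 3 thick (z 0 to 3), sticks out 14 mm more. Handle rib on top over the origin, along x: 40 long, 10 wide, z = 8 to 32 mm. About 100 g. Seated: axes parallel to the case's, underside on the ledges (27 mm above the case's origin).
- seat (a point): barrel seat: floor of the largest case, at its origin, z = 5 mm in its frame. Four steel stops 8 mm high stand around a free circle 42 mm across; the barrel stands on the floor between them, its top 2 mm below the ledges. There is more room for fingers along the case's x than along y.
- stand: grey barrel stand, fixed, block 80 (x) x 70 (y) x 40 mm high with a round pocket 38 mm across and 21 mm deep in the middle of its top. Origin: on the bench under the pocket's centre; z up, -x is the side with the lever.
- barrel: brass mainspring barrel, a plain drum 36 mm in diameter, 20 mm high, 100 g. Origin: centre of its underside; z up. At the start it sits in the stand's pocket with its underside 19 mm above the bench, its top 1 mm below the stand's top; nothing of it can be gripped until the lever has raised it by up to 14.5 mm.
- lever (a joint): ejector lever on the -x side of the stand, rad: 0 at rest (tip up), 0.5 pressed fully down. It pivots about the stand's y axis 50 mm to -x of the stand's origin at height 32 mm. 4 to 5 N down on its pad moves it; it stays where it is left, and the barrel rises 29 mm per rad.
- lever_pad (a point): top centre of the black round pad (26 mm across) at the lever's tip, 60 mm from the pivot; press it straight down. It stands about 53 mm above the bench at rest, 23 mm when the lever is fully down, and moves little sideways.
- jar_a: small closed glass jar, 30 mm across, 45 mm high, standing on the bench; origin centre of its underside, z up. Leave standing.
- jar_b: a second such glass jar. Leave standing.

How it is judged:
By the outcome, as a careful person would: the job done as asked, in the order asked, and still so for the second after the job is handed in, with the robot touching nothing.
Of cover_1, cover_2, cover_3, cover_4 only 3 to 4 are there at a start; the rules pass over those that are not, and their reading is None.
At some moment in a run one of cover_1, cover_2, cover_3, cover_4 may be knocked a few centimetres aside while the robot is not near it.
Once in a run the grip may slacken for a moment while it holds something.
It also fails if it takes over 210 s, if anything falls off the work surface, if the arm or the gripper's body presses on something with over 40 N, if the wrist force passes 120 N, or if a joint passes its speed limit or range.

## Robot

A 6-joint arm with a two-finger parallel gripper is mounted at the origin on the work surface. World frame = base frame: x ahead of the robot, y to its left, z up, the work surface at z = 0. Lengths are in m, angles in rad, forces in N, time in s.
With the tool pointing down it reaches from about 0.35 to 0.85 m from the base axis. Payload 8.1 kg.
Tool frame: the origin (TCP) lies at the very end of the fingers, on their centre line; the grasp point (between the pads) lies 19 mm behind it (tcp_to_grasp is the distance from the TCP to the grasp point, in m); z points along the fingers, x is the direction in which the jaws open and shut, and the axes are right-handed (so a half turn about z gives the same grasp; the last joint's range is limited). The gripper opens to 85 mm and grips with 20 to 120 N. Pads are 22 mm wide; open, the fingers measure 114 mm over their backs; the gripper's body (76 mm by 85 mm) begins 54 mm behind the grasp point. The pads swing forward as they close: fully open they stand 13 mm farther back than shut.
Start: joints at [1.187, 0.13, 1.488, -0, 1.523, -0.085], TCP at [0.177, 0.573, 0.231] pointing down, gripper open.
Joint ranges: [-2.96, 2.96], [-0.89, 2.26], [0.02, 2.5], [-1.34, 4.48], [0, 2.73], [-2.66, 2.66]. Speed limits (rad/s): [2.39, 2.39, 2.79, 3.14, 3.14, 3.14].

## Interface

Orientations are given as a unit quaternion [x, y, z, w].
In Python, from bench import * gives the robot as it stands.
- The arm moves only by the tool carry_out, never from a script. Its argument "commands" is a list of rows, each a list of 2 entries, a list of its own where there are three numbers: the shift along the world's x, y, z in cm, then the turn, a rotation vector about the world's x, y, z in degrees. In form: [[[dx, dy, dz], [ax, ay, az]], ...]. A call has 1 to 5 rows; each row shifts and turns the pose as measured when the row begins; what a row does not reach is not made up. A row lasts 1/10 s, in which the tool goes at most 50 mm and 8.59 degrees, less where a joint would pass 70% of its speed; a pose out of reach is approached as far as the arm can. A call with a gripper value outside its range is refused whole. "grip" is the closure, from 0 (fully open) to 1 (shut), set as the call begins (left out, the last holds). The fingers move at their own pace and stop on an object; "newtons" is the grip in N (left out, the last holds). Time passes only in rows, so rows that do not move let the fingers close. It gives the time, the measured TCP pose, the force and the opening at its end, in the units of the state.
- get_obs(): the state, without advancing time (a new reading comes with each control period).
- get_image(name): name is "side" or "top" or "wrist"; returns (picture, depth): 420x560x3 uint8, red, green, blue; 420x560 float32, m along the optical axis (not along the pixel's ray), 0 where there is no reading.
- calibration(name): a dict with "fx", "fy", "cx", "cy" (pixels), "position" and "rotation" of the camera in the world; the wrist camera has in their place "tool_from_camera" (4x4, takes a point from camera to tool coordinates, whose origin is the TCP and whose axes are the tool frame's). Camera axes: x right, y up, looking along -z (the intrinsics and any distortion apply to the point x, -y, -z); pixel columns grow to the right and rows downward; lengths in m; the calibration is good to about 2 mm. A picture is of the moment at which its call begins: read the wrist's pose just before it. calibration takes no time and is no camera call.
- finish_job(): hands the job in, once; it reports no verdict.
The state is a dict: "t": time; "qpos": joint angles; "qvel": joint speeds; "tau": joint torques, N m; "ee_pos": TCP position; "tcp_rot": TCP orientation; "wrist_force": force on the tool from outside, world axes, zero at the start; "wrist_torque": the same for the moment, N m; "width": finger opening in m.
Only numpy, scipy, OpenCV 4.12 (cv2) and the standard library are available. Lean on these libraries where they do the work, as an engineer would, in place of code of your own. Each camera call takes 0.05 s, during which the arm holds its last target.

## Working session

There is one attempt and no reset: what is moved stays moved. The work goes in short steps, Python scripts to look and compute and a tool call to move; the robot and the scene stay as the last step left them, time stands still between calls to the robot, and variables do not carry over. Pictures are saved under pics/ and viewed, and the job is handed in when it is done.

Besides the shell and the picture viewer there is one more tool, called after "Request:" by a JSON object that holds its "op" and its "data", one argument or row to a line. carry_out: Moves the arm, as the interface text tells. Its arguments: {"type":"object","properties":{"commands":{"type":"array","items":{"type":"array"}},"grip":{"type":"number"},"newtons":{"type":"number"}},"required":["commands"]}

```bash
ls -la; mkdir -p pics
cat > h.py <<'E'
from bench import *
import numpy as np, cv2
def snap(name,fn):
    o=get_obs(); im,d=get_image(name)
    cv2.imwrite('pics/%s.png'%fn,im[:,:,::-1]); np.savez('pics/%s.npz'%fn,im=im,d=d,p=o['ee_pos'],q=o['tcp_rot'])
    return im,d,o
E
python3 - <<'E'
from h import *
for n in('top','side','wrist'):
    im,d,o=snap(n,n+'0'); print(n,calibration(n)); print(d.min(),d.max())
print(get_obs())
E
```

```text
total 12
drwxr-xr-x  3 agent agent 4096 Dec  7 02:13 .
drwxr-xr-x 23 root  root  4096 Dec  7 02:13 ..
drwxr-xr-x  2 agent agent 4096 Dec  7 02:13 pics
top {'fx': 439.10762428737365, 'fy': 439.10762428737365, 'cx': 282.73972927222763, 'cy': 207.11169061707983, 'position': array([0.44759819, 0.06282708, 1.0697495 ]), 'rotation': array([-0.04004975,  0.04451823,  0.71100287, -0.70063476])}
0.0 1.9637663
side {'fx': 418.78459204833143, 'fy': 418.78459204833143, 'cx': 288.35163671739576, 'cy': 206.95016041470268, 'position': array([0.87951399, 0.96245284, 0.79638391]), 'rotation': array([0.06721866, 0.44092013, 0.88538477, 0.1310149 ])}
0.0 3.8348048
wrist {'fx': 296.5130968894488, 'fy': 296.5130968894488, 'cx': 279.1518779969323, 'cy': 212.9731110915001, 'tool_from_camera': array([[ 9.99999707e-01,  7.49618979e-04, -1.56624244e-04,
         1.23061981e-04],
       [ 6.67808547e-04, -9.53702288e-01, -3.00751557e-01,
        -7.63686451e-02],
       [-3.74821975e-04,  3.00751364e-01, -9.53702509e-01,
        -1.43573737e-01],
       [ 0.00000000e+00,  0.00000000e+00,  0.00000000e+00,
         1.00000000e+00]])}
0.0 1.2165283
{'t': 0.15, 'qpos': array([ 1.18660541e+00,  1.31005854e-01,  1.48905194e+00,  1.72469883e-05,
        1.52299141e+00, -8.54149736e-02]), 'qvel': array([ 1.42904039e-03, -2.24961784e-03, -2.46814295e-03, -9.59279332e-05,
        5.34712588e-06, -1.51838412e-03]), 'tau': array([-3.06042411e-04, -5.70063365e+01, -5.01155734e+01, -3.73761450e-04,
        9.68641456e-03, -6.14593560e-06]), 'ee_pos': array([0.17643009, 0.57302487, 0.23046202]), 'tcp_rot': array([ 8.04472097e-01,  5.93989995e-01, -6.25151580e-04,  3.73688831e-04]), 'wrist_force': array([ 0.51439051,  0.01883628, -0.3040428 ]), 'wrist_torque': array([-0.02645912,  0.0715131 , -0.04249854]), 'width': 0.08533233746221297}
```

View pics/top0.png

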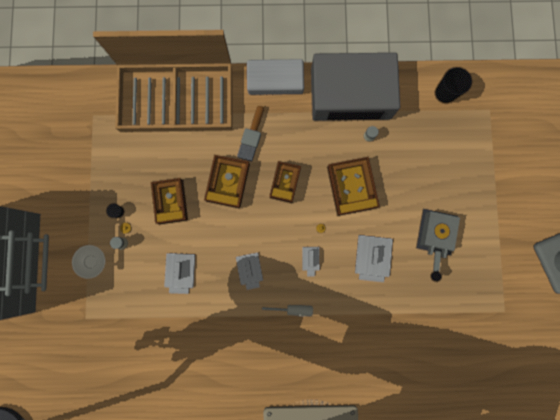

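View pics/side0.png

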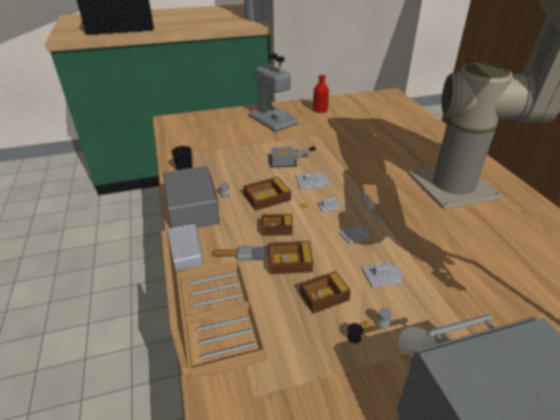

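Run:
```python
import cv2
im=cv2.imread('pics/top0.png')
cv2.imwrite('pics/c1.png',cv2.resize(im[120:320,90:290],None,fx=3,fy=3,interpolation=cv2.INTER_CUBIC))
cv2.imwrite('pics/c2.png',cv2.resize(im[120:320,265:465],None,fx=3,fy=3,interpolation=cv2.INTER_CUBIC))
```

```text
(no output)
```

View pics/c1.png

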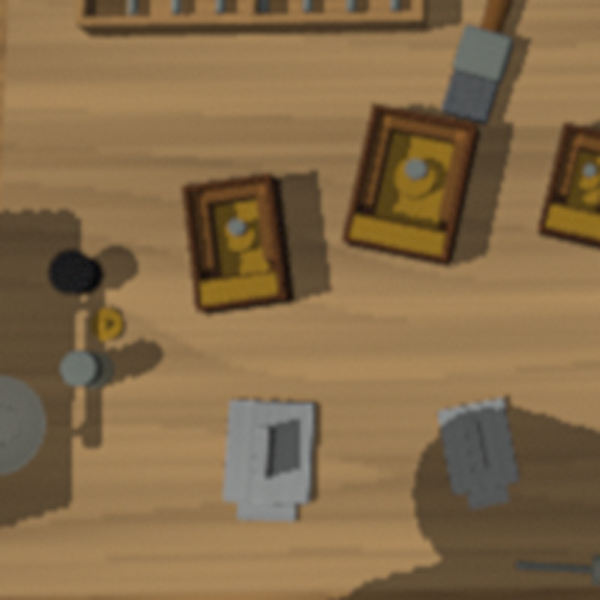

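View pics/c2.png

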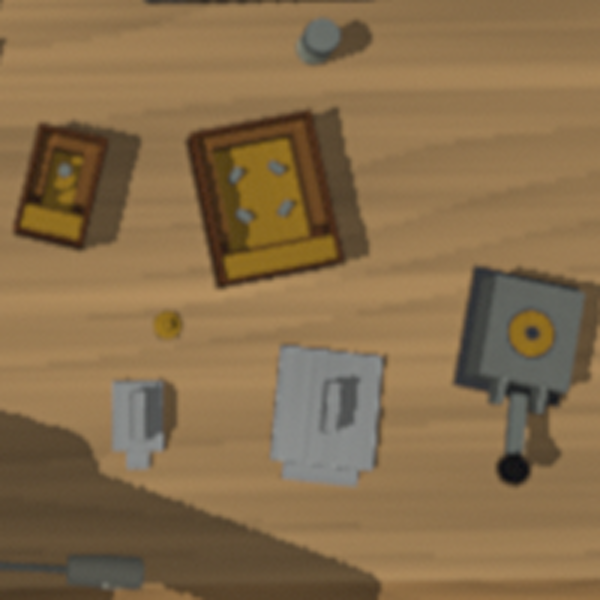

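View pics/wrist0.png

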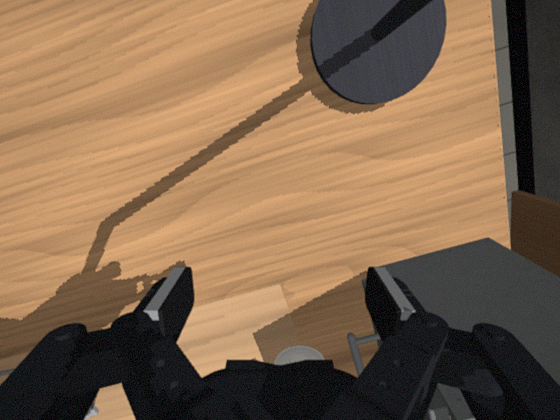

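```bash
cat >> h.py <<'E'
from scipy.spatial.transform import Rotation as R
def campose(n,o=None):
    c=calibration(n)
    if 'position' in c: return c,R.from_quat(c['rotation']).as_matrix(),np.array(c['position'])
    T=np.eye(4);T[:3,:3]=R.from_quat(o['tcp_rot']).as_matrix();T[:3,3]=o['ee_pos'];T=T@c['tool_from_camera']
    return c,T[:3,:3],T[:3,3]
def ray(n,uv,z,o=None):
    c,Rm,p=campose(n,o); uv=np.atleast_2d(np.asarray(uv,float))
    d=np.stack([(uv[:,0]-c['cx'])/c['fx'],-(uv[:,1]-c['cy'])/c['fy'],-np.ones(len(uv))],1)@Rm.T
    return p+d*((z-p[2])/d[:,2])[:,None]
def proj(n,P,o=None):
    c,Rm,p=campose(n,o); q=(np.atleast_2d(P)-p)@Rm
    return np.stack([c['cx']+c['fx']*q[:,0]/-q[:,2],c['cy']-c['fy']*q[:,1]/-q[:,2]],1)
def cloud(n,d,o=None):
    c,Rm,p=campose(n,o); v,u=np.mgrid[:d.shape[0],:d.shape[1]]
    q=np.stack([(u-c['cx'])/c['fx']*d,-(v-c['cy'])/c['fy']*d,-d],-1)
    return q@Rm.T+p
def load(fn):
    z=np.load('pics/%s.npz'%fn); return z['im'],z['d'],dict(ee_pos=z['p'],tcp_rot=z['q'])
E
python3 - <<'E'
from h import *
im,d,o=load('top0')
P=cloud('top',d)
# heights
for (u,v,nm) in[(200,310,'bench'),(400,300,'bench'),(375,241,'cov4'),(440,248,'stand'),(354,210,'lip4'),(305,250,'b')]: print(nm,P[v,u].round(4))
pts=dict(c4=(375,257),c1=(311,260),c3=(180,272),c2=(250,270),)
def crop(c,k):
    ox,oy=((90,120),(265,120))[k]; return ((c[0]+.5)/3-.5+ox,(c[1]+.5)/3-.5+oy)
M={'barrel':((531,333),1,.039),'pad':((513,468),1,.053),'jarA':((320,38),1,.045),'jarB':((80,368),0,.045),
'stand corners':None}
for k,v in M.items():
    if v: print(k,ray('top',crop(v[0],v[1]),v[2])[0].round(4))
C={'case4':([(188,134),(309,111),(345,262),(220,286)],1),'case1':([(42,124),(107,141),(81,248),(15,232)],1),'case3':([(376,106),(478,125),(451,263),(346,241)],0),'case2':([(183,185),(274,176),(292,298),(199,311)],0)}
for k,(c,w) in C.items():
    q=ray('top',[crop(x,w) for x in c],.036); e=(q[0]+q[1]-q[2]-q[3])/2; print(k,q.mean(0).round(4),np.degrees(np.arctan2(e[1],e[0])).round(1),[np.linalg.norm(q[i]-q[(i+1)%4]).round(4) for i in range(4)])
C={'cov4':([(282,345),(384,354),(376,470),(271,458)],1),'cov1':([(113,381),(163,379),(166,451),(114,452)],1),'cov3':([(231,399),(319,402),(313,503),(224,499)],0),'cov2':([(438,411),(506,397),(518,482),(451,497)],0),'stand':([(487,269),(583,289),(563,401),(467,381)],1)}
for k,(c,w) in C.items():
    q=ray('top',[crop(x,w) for x in c],.008 if k!='stand' else .04); e=(q[0]+q[1]-q[2]-q[3])/2; print(k,q.mean(0).round(4),np.degrees(np.arctan2(e[1],e[0])).round(1),[np.linalg.norm(q[i]-q[(i+1)%4]).round(4) for i in range(4)])
E
```

```text
bench [ 0.3317  0.2564 -0.0021]
bench [ 0.3481 -0.222   0.0019]
cov4 [ 0.4896 -0.1666  0.0076]
stand [ 0.4698 -0.3122  0.0372]
lip4 [0.4476 0.0628 1.0697]
b [0.4705 0.0031 0.0072]
barrel [ 0.5103 -0.3178  0.039 ]
pad [ 0.4064 -0.2929  0.053 ]
jarA [ 0.7486 -0.1601  0.045 ]
jarB [0.4939 0.4432 0.045 ]
case4 [ 0.6212 -0.1135  0.036 ] 10.6 [np.float64(0.0992), np.float64(0.1247), np.float64(0.1011), np.float64(0.1245)]
case1 [0.633  0.0488 0.036 ] -14.6 [np.float64(0.0538), np.float64(0.0888), np.float64(0.0538), np.float64(0.0899)]
case3 [0.6371 0.1868 0.036 ] -11.7 [np.float64(0.0833), np.float64(0.1131), np.float64(0.085), np.float64(0.1113)]
case2 [0.5918 0.3257 0.036 ] 8.6 [np.float64(0.0724), np.float64(0.0989), np.float64(0.0734), np.float64(0.1017)]
cov4 [ 0.4556 -0.1629  0.008 ] -7.1 [np.float64(0.0825), np.float64(0.0929), np.float64(0.0842), np.float64(0.0908)]
cov1 [ 0.4506 -0.0109  0.008 ] 0.3 [np.float64(0.0402), np.float64(0.0573), np.float64(0.0415), np.float64(0.0565)]
cov3 [0.4277 0.3025 0.008 ] -3.0 [np.float64(0.0705), np.float64(0.0798), np.float64(0.0707), np.float64(0.079)]
cov2 [0.4283 0.1379 0.008 ] 8.0 [np.float64(0.0555), np.float64(0.068), np.float64(0.0544), np.float64(0.0688)]
stand [ 0.509  -0.3127  0.04  ] -13.4 [np.float64(0.0767), np.float64(0.0899), np.float64(0.0759), np.float64(0.09)]
```

Request:
{"op": "carry_out", "data": {
  "commands": [
    [[3.3, -3.7, 0], [0, 0, -6]],
    [[3.3, -3.7, 0], [0, 0, -6]],
    [[3.3, -3.7, 0], [0, 0, -6]],
    [[3.3, -3.7, 0], [0, 0, -6]],
    [[3.3, -3.7, 0], [0, 0, -6]]
  ],
  "grip": 1,
  "newtons": 60
}}

```text
t: 0.65
ee_pos: [0.3389, 0.3862, 0.2276]
tcp_rot: [0.932, 0.362, -0.002, -0.0]
wrist_force: [0.4, 0.7, 0.4]
width: 0.0122
```

Request:
{"op": "carry_out", "data": {
  "commands": [
    [[2.5, -4.3, 0], [0, 0, -6]],
    [[2.5, -4.3, 0], [0, 0, -6]],
    [[2, -4.5, 0], [0, 0, -6]],
    [[0.5, -4.9, 0], [0, 0, -6]],
    [[0, -5, 0], [0, 0, -6]]
  ]
}}

```text
t: 1.15
ee_pos: [0.4153, 0.1539, 0.2264]
tcp_rot: [0.995, 0.097, -0.002, -0.0]
wrist_force: [0.8, -0.3, 0.6]
width: -0.0004
```

Request:
{"op": "carry_out", "data": {
  "commands": [
    [[0, -5, 0], [0, 0, 0]],
    [[0, -5, 0], [0, 0, 0]],
    [[0, -5, 0], [0, 0, 0]],
    [[0, -5, 0], [0, 0, 0]],
    [[0, -5, 0], [0, 0, 0]]
  ]
}}

```text
t: 1.65
ee_pos: [0.4129, -0.0959, 0.2259]
tcp_rot: [0.995, 0.096, -0.002, -0.0]
wrist_force: [0.4, 0.6, -0.5]
width: -0.0003
```

Request:
{"op": "carry_out", "data": {
  "commands": [
    [[1, -5, 0], [0, 0, 0]],
    [[1, -5, 0], [0, 0, 0]],
    [[0, 0, 0], [0, 0, 0]]
  ]
}}

```text
t: 1.95
ee_pos: [0.4302, -0.1996, 0.2255]
tcp_rot: [0.996, 0.092, -0.002, 0.001]
wrist_force: [-0.3, 0.8, -0.7]
width: -0.0002
```

Run:
```python
from h import *
snap('wrist','w1')
```

```text
(no output)
```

View pics/w1.png

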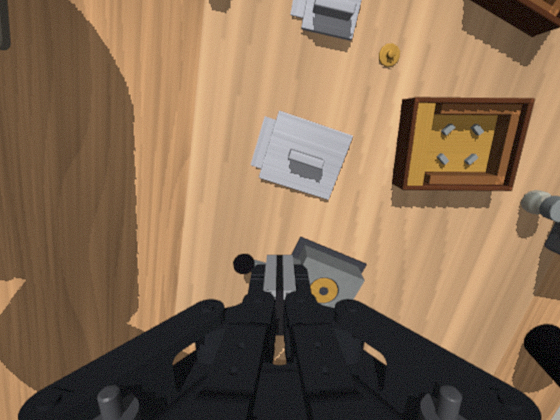

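Run:
```python
from h import *
im,d,o=load('w1')
hsv=cv2.cvtColor(im,cv2.COLOR_RGB2HSV)
m=((hsv[:,:,2]<45)).astype(np.uint8); m[:245]=0;m[283:]=0;m[:,:225]=0;m[:,258:]=0
ys,xs=np.nonzero(m);c,r=cv2.minEnclosingCircle(np.stack([xs,ys],1).astype(np.float32));print('pad',c,r,ray('wrist',c,.053,o))
print('barrel',ray('wrist',(323,290.5),.039,o))
q=ray('wrist',[(403,98),(533,98),(514,190),(393,188)],.036,o);print(q.round(4),q.mean(0))
```

```text
pad (248.0, 268.5) 16.225080490112305 [[ 0.4106745  -0.29710495  0.053     ]]
barrel [[ 0.50891038 -0.31795552  0.039     ]]
[[ 0.5396 -0.0794  0.036 ]
 [ 0.6731 -0.0545  0.036 ]
 [ 0.6948 -0.1507  0.036 ]
 [ 0.558  -0.1739  0.036 ]] [ 0.61637538 -0.11462545  0.036     ]
```

Request:
{"op": "carry_out", "data": {
  "commands": [
    [[-1.2, -4.6, -1], [0, 0, 0]],
    [[-1.2, -4.7, -2], [0, 0, 0]],
    [[0, 0, -4], [0, 0, 0]],
    [[0, 0, -4], [0, 0, 0]],
    [[0, 0, -3], [0, 0, 0]]
  ]
}}

```text
t: 2.5
ee_pos: [0.4094, -0.2906, 0.0879]
tcp_rot: [0.995, 0.095, 0.003, 0.003]
wrist_force: [0.3, -0.8, -0.2]
width: -0.0001
```

Request:
{"op": "carry_out", "data": {
  "commands": [
    [[0, 0, -1], [0, 0, 0]],
    [[0, 0, -1], [0, 0, 0]],
    [[0, 0, -1], [0, 0, 0]]
  ]
}}

```text
t: 2.8
ee_pos: [0.4083, -0.2867, 0.0542]
tcp_rot: [0.995, 0.096, 0.002, 0.001]
wrist_force: [0.0, 0.6, -0.6]
width: 0.0003
```

Request:
{"op": "carry_out", "data": {
  "commands": [
    [[0, -0.5, -0.2], [0, 0, 0]],
    [[0, 0, -1], [0, 0, 0]],
    [[0, 0, -0.8], [0, 0, 0]],
    [[0, 0, -0.5], [0, 0, 0]]
  ]
}}

```text
t: 3.2
ee_pos: [0.4115, -0.2941, 0.033]
tcp_rot: [0.995, 0.097, 0.004, 0.004]
wrist_force: [-2.6, 1.6, 5.3]
width: 0.0001
```

Request:
{"op": "carry_out", "data": {
  "commands": [
    [[0, 0, -0.5], [0, 0, 0]],
    [[0, 0, -0.4], [0, 0, 0]],
    [[0, 0, -0.3], [0, 0, 0]],
    [[0, 0, -0.2], [0, 0, 0]]
  ]
}}

```text
t: 3.6
ee_pos: [0.4127, -0.2949, 0.0247]
tcp_rot: [0.995, 0.097, 0.004, 0.003]
wrist_force: [-13.3, 12.6, 29.1]
width: -0.0
```

Request:
{"op": "carry_out", "data": {
  "commands": [
    [[0, 0, 1], [0, 0, 0]],
    [[0, 0, 4], [0, 0, 0]],
    [[0, 0, 4], [0, 0, 0]],
    [[3, 4, 2], [0, 0, 0]],
    [[4, 3, 0], [0, 0, 0]]
  ],
  "grip": 0.3
}}

```text
t: 4.1
ee_pos: [0.48, -0.2316, 0.1398]
tcp_rot: [0.996, 0.093, 0.006, 0.006]
wrist_force: [1.5, -1.0, -0.4]
width: 0.0597
```

Request:
{"op": "carry_out", "data": {
  "commands": [
    [[2, 1, 0], [0, 0, 0]],
    [[1, 0, 0], [0, 0, 0]],
    [[0, 0, 0], [0, 0, 0]]
  ]
}}

```text
t: 4.4
ee_pos: [0.5169, -0.2194, 0.1435]
tcp_rot: [0.995, 0.095, 0.01, 0.008]
wrist_force: [0.0, -0.1, -0.1]
width: 0.0602
```

Run:
```python
from h import *
snap('wrist','w2')
print(get_obs()['ee_pos'],get_obs()['width'])
```

```text
[ 0.51607249 -0.21958363  0.14325948] 0.059746403329638785
```

View pics/w2.png

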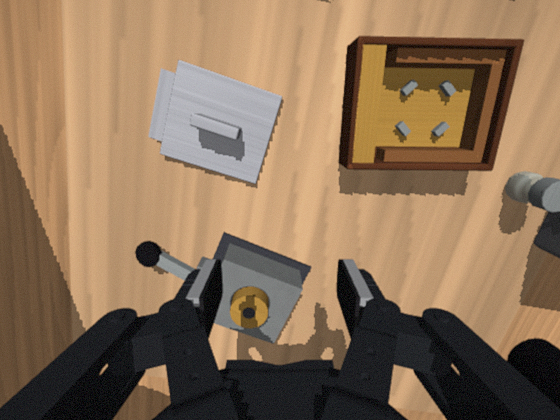

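```bash
cat >> h.py <<'E'
def turn(theta,tilt=0,cyaw=None,o=None):
    """rotvec (deg) from measured to: tool down, jaws at angle theta deg; tilt = cover +x end up, about cover y axis"""
    o=o or get_obs()
    t=np.radians(theta); x=np.array([np.cos(t),np.sin(t),0]); z=np.array([0,0,-1.]); 
    D=np.stack([x,np.cross(z,x),z],1)
    if tilt:
        c=np.radians(cyaw); D=R.from_rotvec(-np.radians(tilt)*np.array([-np.sin(c),np.cos(c),0])).as_matrix()@D
    return np.degrees((R.from_matrix(D)*R.from_quat(o['tcp_rot']).inv()).as_rotvec()).round(1)
def circ(m):
    cs,_=cv2.findContours(m,cv2.RETR_EXTERNAL,cv2.CHAIN_APPROX_NONE); c=max(cs,key=cv2.contourArea); return cv2.fitEllipse(c)
E
python3 - <<'E'
from h import *
im,d,o=load('w2')
hsv=cv2.cvtColor(im,cv2.COLOR_RGB2HSV)
print(hsv[300,236:266:4])
P=cloud('wrist',d,o)
print(P[300,240:262:5].round(4), P[325,249].round(4))
sub=P[285:330,225:275].reshape(-1,3); h=hsv[285:330,225:275].reshape(-1,3)
k=(sub[:,2]>.048)&(h[:,0]>12)&(h[:,1]>90); s=sub[k]; print(k.sum(),s.mean(0),s[:,:2].min(0),s[:,:2].max(0),np.median(s[:,2]))
print(ray('wrist',(249.5,302.5),.0535,o))
q=ray('wrist',[(347,38),(522,40),(493,169),(340,168)],.036,o);print(q.round(4),q.mean(0))
print(turn(10.6,o=o))
E
```

```text
[[ 19 156 178]
 [ 19 164 180]
 [ 19 160 186]
 [ 19 157 104]
 [ 19 156 100]
 [ 19 157 185]
 [ 19 164 176]
 [ 19 152  99]]
[[ 0.4993 -0.3063  0.0535]
 [ 0.5038 -0.3049  0.0542]
 [ 0.5083 -0.3047  0.0534]
 [ 0.5127 -0.3033  0.0543]
 [ 0.5172 -0.3023  0.0545]] [ 0.5116 -0.3308  0.0551]
999 [ 0.50897678 -0.31364488  0.0548907 ] [ 0.49166118 -0.33497147] [ 0.52652324 -0.14187619] 0.054063789097136966
[[ 0.50825808 -0.30736062  0.0535    ]]
[[ 0.5438 -0.079   0.036 ]
 [ 0.6739 -0.0549  0.036 ]
 [ 0.6928 -0.1505  0.036 ]
 [ 0.5632 -0.1741  0.036 ]] [ 0.6184486  -0.11462754  0.036     ]
[ 0.8  1.2 -0.3]
```

Run:
```python
import cv2
im=cv2.imread('pics/w2.png')
cv2.imwrite('pics/c3.png',cv2.resize(im[230:350,130:330],None,fx=4,fy=4,interpolation=cv2.INTER_CUBIC))
cv2.imwrite('pics/c4.png',cv2.resize(im[20:190,330:530],None,fx=3.5,fy=3.5,interpolation=cv2.INTER_CUBIC))
```

```text
(no output)
```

View pics/c3.png

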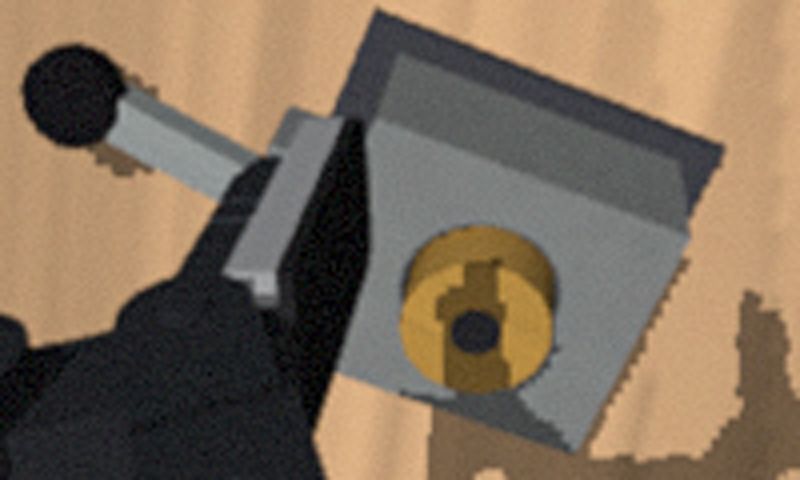

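View pics/c4.png

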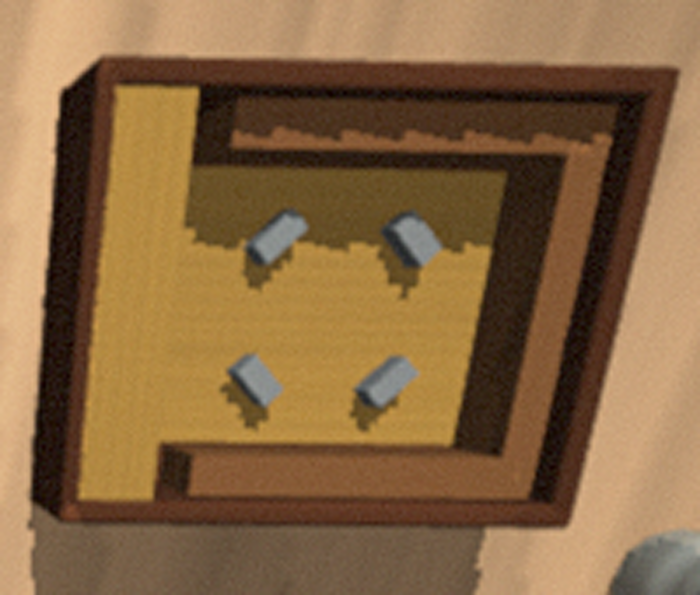

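Run:
```python
from h import *
im,d,o=load('w2')
f=lambda x,y:((x+.5)/3.5-.5+330,(y+.5)/3.5-.5+20)
print('barrel',ray('wrist',((477.5)/4-.5+130,326.5/4-.5+230),.0535,o))
q=ray('wrist',[f(103,57),f(680,70),f(572,525),f(65,520)],.036,o);c=q.mean(0);e=(q[1]+q[2]-q[0]-q[3]);e/=np.linalg.norm(e);print(q.round(4),c,np.degrees(np.arctan2(e[1],e[0])),'origin',c+.008*e,[np.linalg.norm(q[i]-q[(i+1)%4]).round(4) for i in range(4)])
q=ray('wrist',[f(283,233),f(416,232),f(262,373),f(392,374)],.013,o);print(q,q.mean(0))
```

```text
barrel [[ 0.50916432 -0.31672224  0.0535    ]]
[[ 0.5523 -0.0759  0.036 ]
 [ 0.6753 -0.0544  0.036 ]
 [ 0.6931 -0.1511  0.036 ]
 [ 0.5702 -0.173   0.036 ]] [ 0.62270817 -0.11358755  0.036     ] 10.042773363773735 origin [ 0.6305856  -0.11219249  0.036     ] [np.float64(0.1248), np.float64(0.0983), np.float64(0.1249), np.float64(0.0987)]
[[ 0.61076918 -0.09784266  0.013     ]
 [ 0.64287256 -0.09140295  0.013     ]
 [ 0.61624152 -0.13022762  0.013     ]
 [ 0.64909418 -0.12419257  0.013     ]] [ 0.62974436 -0.11091645  0.013     ]
```

Request:
{"op": "carry_out", "data": {
  "commands": [
    [[-0.3, -4.5, 0], [0.8, 1.2, -0.3]],
    [[-0.3, -4.5, 0], [0, 0, 0]],
    [[0, -0.7, -3], [0, 0, 0]],
    [[0, 0, -2], [0, 0, 0]],
    [[0, 0, 0], [0, 0, 0]]
  ]
}}

```text
t: 4.95
ee_pos: [0.5031, -0.3242, 0.0903]
tcp_rot: [0.996, 0.09, -0.003, -0.001]
wrist_force: [-0.1, 1.0, -1.0]
width: 0.06
```

Run:
```python
from h import *
o=get_obs();print(o['ee_pos'],turn(10.3),(np.array([.5095,-.317,.041])-o['ee_pos'])*100)
```

```text
[ 0.50313046 -0.32420057  0.09031787] [-0.1 -0.3 -0. ] [ 0.63695365  0.72005708 -4.93178736]
```

Request:
{"op": "carry_out", "data": {
  "commands": [
    [[0.6, 0.7, -2], [0, -0.3, 0]],
    [[0, 0, -1.5], [0, 0, 0]],
    [[0, 0, 0], [0, 0, 0]]
  ]
}}

```text
t: 5.25
ee_pos: [0.5065, -0.3192, 0.0553]
tcp_rot: [0.996, 0.089, -0.001, -0.001]
wrist_force: [0.1, 0.2, -0.2]
width: 0.0599
```

Request:
{"op": "carry_out", "data": {
  "commands": [
    [[0.3, 0.2, -0.7], [0, 0, 0]],
    [[0, 0, -0.6], [0, 0, 0]],
    [[0, 0, 0], [0, 0, 0]]
  ]
}}

```text
t: 5.55
ee_pos: [0.5102, -0.318, 0.0438]
tcp_rot: [0.996, 0.089, 0.0, -0.0]
wrist_force: [0.3, 0.6, -0.2]
width: 0.0597
```

Run:
```python
from h import *
snap('wrist','w3')
```

```text
(no output)
```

View pics/w3.png

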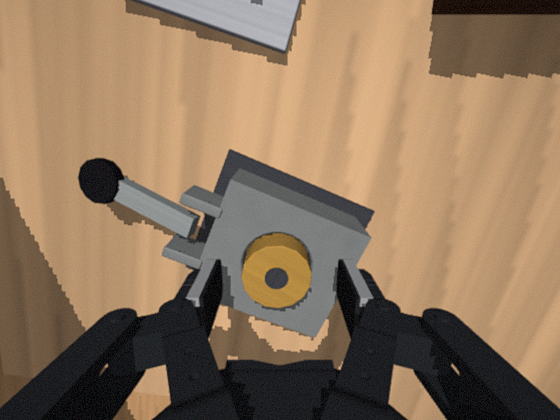

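Request:
{"op": "carry_out", "data": {
  "commands": [
    [[0, 0, -0.3], [0, 0, 0]],
    [[0, 0, 0], [0, 0, 0]],
    [[0, 0, 0], [0, 0, 0]],
    [[0, 0, 0], [0, 0, 0]],
    [[0, 0, 0], [0, 0, 0]]
  ],
  "grip": 1,
  "newtons": 50
}}

```text
t: 6.1
ee_pos: [0.5098, -0.3188, 0.0422]
tcp_rot: [0.996, 0.089, -0.0, 0.001]
wrist_force: [-1.1, 0.2, -0.3]
width: 0.0334
```

Run:
```python
from h import *
snap('wrist','w4')
```

```text
(no output)
```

View pics/w4.png

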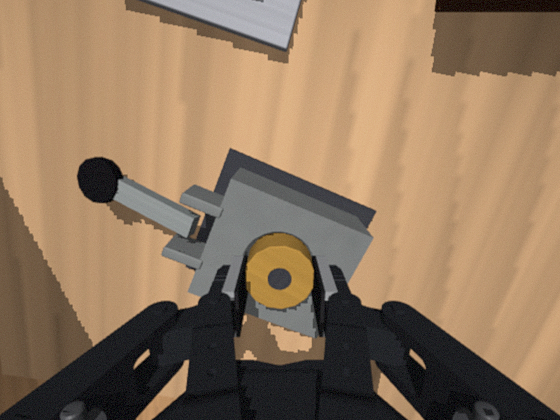

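Request:
{"op": "carry_out", "data": {
  "commands": [
    [[0, 0, 1], [0, 0, 0]],
    [[0, 0, 1], [0, 0, 0]],
    [[0, 0, 2], [0, 0, 0]],
    [[0, 0, 2], [0, 0, 0]],
    [[0, 0, 1], [0, 0, 0]]
  ]
}}

```text
t: 6.65
ee_pos: [0.5093, -0.3178, 0.1157]
tcp_rot: [0.996, 0.089, -0.001, -0.0]
wrist_force: [-0.1, -0.1, -0.0]
width: 0.0335
```

Run:
```python
from h import *
snap('wrist','w5');snap('side','s5')
o=get_obs();print(o['ee_pos'],turn(10.3),(np.array([.630,-.1115,.1])-o['ee_pos'])*100)
```

```text
[ 0.50975436 -0.31818857  0.11573583] [ 0.  -0.   0.1] [12.02456405 20.66885722 -1.57358251]
```

View pics/w5.png

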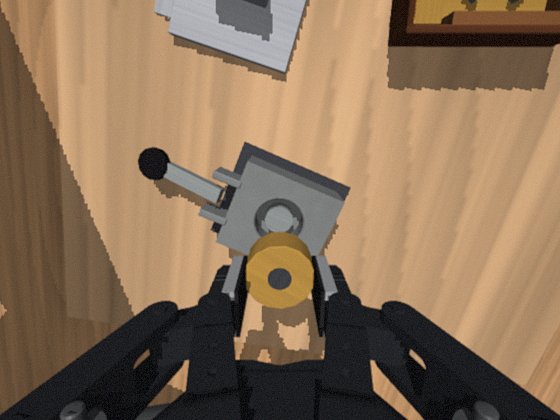

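Run:
```python
from h import *
im,d,o=load('w5')
hsv=cv2.cvtColor(im,cv2.COLOR_RGB2HSV)
m=((hsv[:,:,1]>110)&(hsv[:,:,0]>15)).astype(np.uint8)*255; m[:230]=0;m[312:]=0;m[:,:246]=0;m[:,314:]=0
cv2.imwrite('pics/c5.png',cv2.resize(im[220:330,220:340,::-1],None,fx=6,fy=6,interpolation=cv2.INTER_CUBIC))
print(o['ee_pos'])
```

```text
[ 0.50927726 -0.31781185  0.11569701]
```

View pics/c5.png

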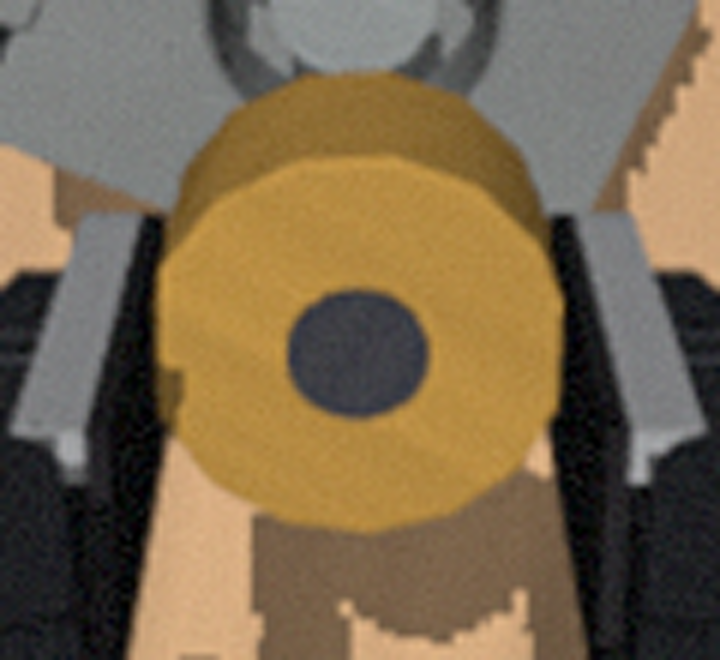

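Run:
```python
from h import *
im,d,o=load('w5')
for z in (.127,): print(ray('wrist',(358.5/6-.5+220,348/6-.5+220),z,o)[0]-o['ee_pos'])
P=cloud('wrist',d,o);print(P[262:300:6,290].round(4))
```

```text
[0.00044376 0.00126808 0.01130299]
[[ 0.5132 -0.3061  0.1291]
 [ 0.514  -0.3101  0.1275]
 [ 0.5146 -0.3133  0.1277]
 [ 0.515  -0.3157  0.1293]
 [ 0.5158 -0.3198  0.1279]
 [ 0.5164 -0.3229  0.1283]
 [ 0.5171 -0.3267  0.1279]]
```

Request:
{"op": "carry_out", "data": {
  "commands": [
    [[2.4, 4.1, 0], [0, 0, 0]],
    [[2.4, 4.1, 0], [0, 0, 0]],
    [[2.4, 4.1, 0], [0, 0, 0]],
    [[2.4, 4.1, 0], [0, 0, 0]],
    [[2, 3.5, 0], [0, 0, 0]]
  ]
}}

```text
t: 7.25
ee_pos: [0.6247, -0.1182, 0.1127]
tcp_rot: [0.997, 0.083, -0.002, 0.001]
wrist_force: [0.6, -0.9, -1.5]
width: 0.0335
```

Request:
{"op": "carry_out", "data": {
  "commands": [
    [[0, 0, -2], [0, 0, 0]],
    [[0, 0, -1], [0, 0, 0]],
    [[0, 0, 0], [0, 0, 0]]
  ]
}}

```text
t: 7.55
ee_pos: [0.626, -0.1113, 0.0794]
tcp_rot: [0.996, 0.087, -0.002, -0.0]
wrist_force: [-1.2, 0.7, -1.3]
width: 0.0335
```

Run:
```python
from h import *
snap('wrist','w6');snap('top','t6')
o=get_obs();print(o['ee_pos'],turn(10.3),(np.array([.6296,-.1128,.1])-o['ee_pos'])*100)
```

```text
[ 0.62632569 -0.11227006  0.08083178] [ 0.  -0.2  0.4] [ 0.32743138 -0.05299367  1.91682206]
```

View pics/w6.png

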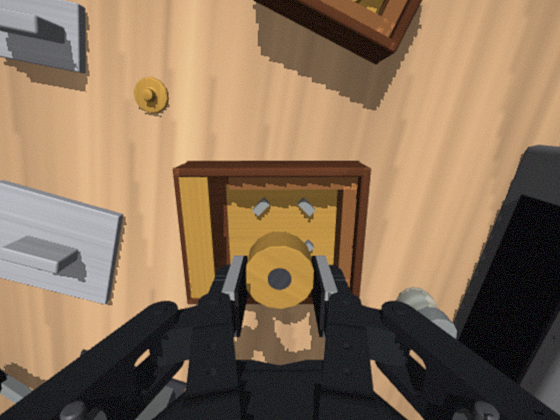

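Request:
{"op": "carry_out", "data": {
  "commands": [
    [[0.3, 0, -2], [0, 0, 0.3]],
    [[0, 0, -1], [0, 0, 0]],
    [[0, 0, 0], [0, 0, 0]]
  ]
}}

```text
t: 7.95
ee_pos: [0.6302, -0.1157, 0.053]
tcp_rot: [0.996, 0.087, 0.0, 0.001]
wrist_force: [-0.4, -0.3, -0.4]
width: 0.034
```

Run:
```python
from h import *
snap('wrist','w7');
im,d,o=load('w7')
print(o['ee_pos'],turn(10.3),(np.array([.6296,-.1128,.0137])-o['ee_pos'])*100)
cv2.imwrite('pics/c7.png',cv2.resize(im[120:340,160:390,::-1],None,fx=3,fy=3,interpolation=cv2.INTER_CUBIC)[:600])
```

```text
[ 0.63015984 -0.11573157  0.05297346] [0.1 0.1 0.3] [-0.05598446  0.29315731 -3.92734629]
```

View pics/c7.png

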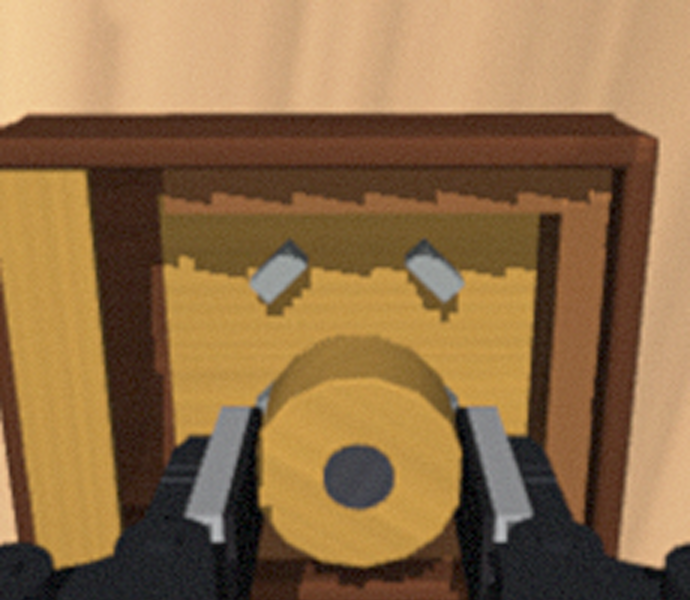

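Request:
{"op": "carry_out", "data": {
  "commands": [
    [[0, 0.3, -1], [0, 0, 0.3]],
    [[0, 0, -1], [0, 0, 0]],
    [[0, 0, 0], [0, 0, 0]]
  ]
}}

```text
t: 8.3
ee_pos: [0.6314, -0.1137, 0.0346]
tcp_rot: [0.996, 0.089, 0.002, 0.002]
wrist_force: [-0.2, 0.2, -0.9]
width: 0.0334
```

Run:
```python
from h import *
snap('wrist','w8');
im,d,o=load('w8')
print(o['ee_pos'],turn(10.3),(np.array([.6296,-.1128,.0137])-o['ee_pos'])*100)
cv2.imwrite('pics/c8.png',cv2.resize(im[120:340,160:390,::-1],None,fx=3,fy=3,interpolation=cv2.INTER_CUBIC)[:600])
```

```text
[ 0.63143065 -0.11371208  0.03456173] [0.2 0.3 0.1] [-0.18306518  0.09120764 -2.08617306]
```

View pics/c8.png

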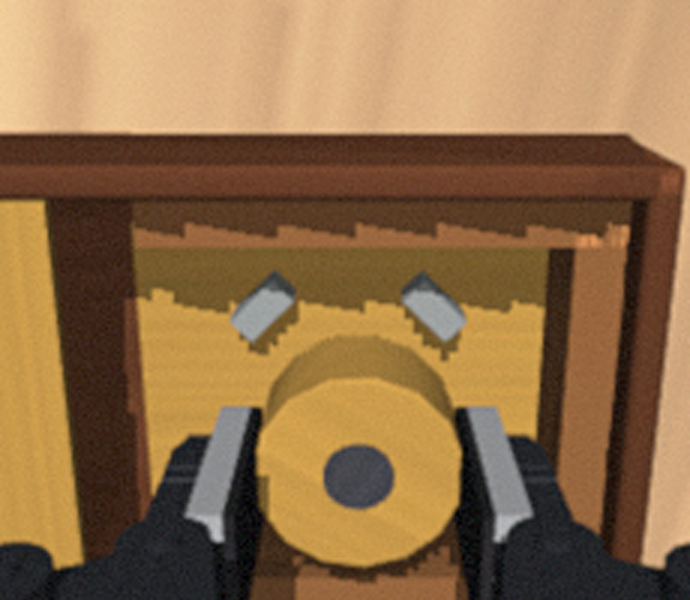

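Request:
{"op": "carry_out", "data": {
  "commands": [
    [[-0.2, 0.1, 0], [0, 0, 0]],
    [[0, 0, -0.6], [0, 0, 0]],
    [[0, 0, -0.3], [0, 0, 0]],
    [[0, 0, 0], [0, 0, 0]]
  ]
}}

```text
t: 8.75
ee_pos: [0.6303, -0.1126, 0.0265]
tcp_rot: [0.996, 0.089, 0.003, 0.002]
wrist_force: [0.1, -0.7, -0.4]
width: 0.0335
```

Run:
```python
from h import *
snap('wrist','w9');
im,d,o=load('w9')
print(o['ee_pos'],turn(10.3),(np.array([.6296,-.1128,.0137])-o['ee_pos'])*100,get_obs()['wrist_force'])
cv2.imwrite('pics/c9.png',cv2.resize(im[120:340,160:390,::-1],None,fx=3,fy=3,interpolation=cv2.INTER_CUBIC)[:600])
```

```text
[ 0.63025355 -0.11261734  0.02646068] [0.2 0.4 0. ] [-0.06535509 -0.01826588 -1.27606767] [-1.0148266   0.08560698 -1.40856225]
```

View pics/c9.png

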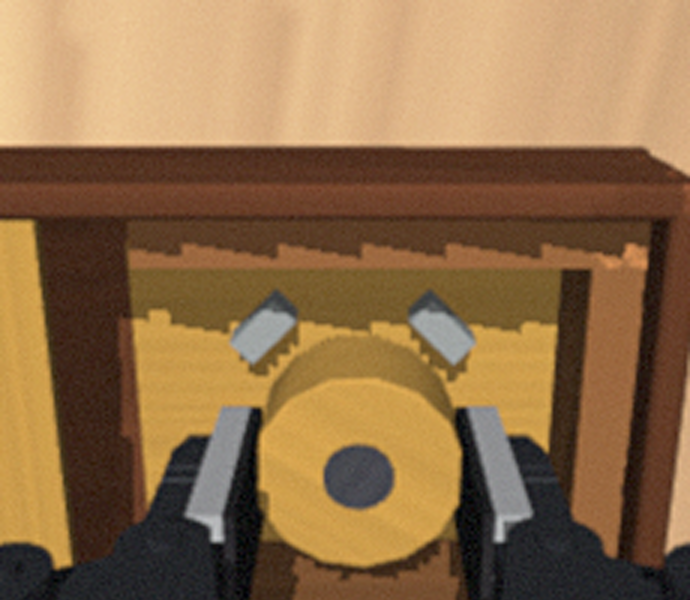

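Request:
{"op": "carry_out", "data": {
  "commands": [
    [[-0.1, 0, 0], [0.1, 0.2, 0]],
    [[0, 0, -0.5], [0, 0, 0]],
    [[0, 0, -0.3], [0, 0, 0]],
    [[0, 0, -0.3], [0, 0, 0]],
    [[0, 0, -0.2], [0, 0, 0]]
  ]
}}

```text
t: 9.3
ee_pos: [0.6298, -0.1128, 0.0137]
tcp_rot: [0.996, 0.089, 0.002, 0.001]
wrist_force: [-9.3, 3.7, 20.8]
width: 0.0336
```

Request:
{"op": "carry_out", "data": {
  "commands": [
    [[0, 0, 0.05], [0, 0, 0]],
    [[0, 0, 0], [0, 0, 0]],
    [[0, 0, 0], [0, 0, 0]]
  ],
  "grip": 0.48
}}

```text
t: 9.6
ee_pos: [0.6301, -0.1129, 0.0142]
tcp_rot: [0.996, 0.089, 0.002, 0.001]
wrist_force: [0.1, 0.3, 0.6]
width: 0.0447
```

Request:
{"op": "carry_out", "data": {
  "commands": [
    [[0, 0, 1], [0, 0, 0]],
    [[0, 0, 2], [0, 0, 0]],
    [[0, 0, 3], [0, 0, 0]],
    [[0, -2, 4], [0, 0, 0]],
    [[0, -4, 2], [0, 0, 0]]
  ]
}}

```text
t: 10.1
ee_pos: [0.6267, -0.1683, 0.1359]
tcp_rot: [0.996, 0.092, -0.002, -0.001]
wrist_force: [1.5, -1.2, 0.3]
width: 0.0444
```

Request:
{"op": "carry_out", "data": {
  "commands": [
    [[0, -3, 1], [0, 0, 0]],
    [[0, -2, 0], [0, 0, 0]],
    [[0, 0, 0], [0, 0, 0]]
  ]
}}

```text
t: 10.4
ee_pos: [0.6294, -0.2258, 0.1561]
tcp_rot: [0.996, 0.091, 0.003, 0.003]
wrist_force: [-0.2, -0.3, -0.3]
width: 0.0445
```

Run:
```python
from h import *
snap('wrist','w10');
print(get_obs()['ee_pos'])
```

```text
[ 0.629757   -0.22451473  0.15633486]
```

View pics/w10.png

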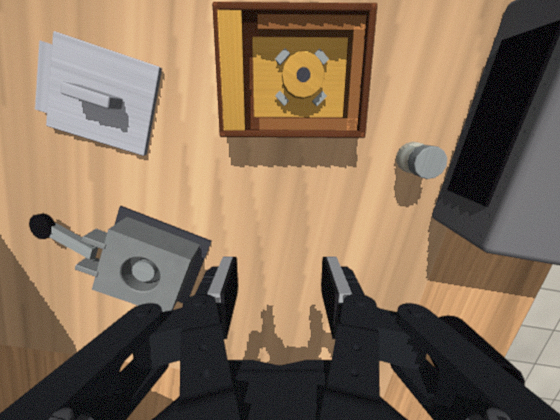

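Request:
{"op": "carry_out", "data": {
  "commands": [
    [[-1.2, 0.6, 0], [0, 0, 8]],
    [[-1.2, 0.6, 0], [0, 0, 8]],
    [[-1.2, 0.6, 0], [0, 0, 8]],
    [[-1.2, 0.6, 0], [0, 0, 8]],
    [[-1.2, 0.6, 0], [0, 0, 8]]
  ]
}}

```text
t: 10.95
ee_pos: [0.5685, -0.1884, 0.1562]
tcp_rot: [0.899, 0.438, 0.005, -0.001]
wrist_force: [0.7, 0.2, -0.1]
width: 0.0445
```

Request:
{"op": "carry_out", "data": {
  "commands": [
    [[-1.2, 0.6, 0], [0, 0, 8]],
    [[-1.2, 0.6, 0], [0, 0, 8]],
    [[-1.2, 0.6, 0], [0, 0, 8]],
    [[-1.2, 0.6, 0], [0, 0, 8]],
    [[0, 0, 0], [0, 0, 0]]
  ]
}}

```text
t: 11.45
ee_pos: [0.5165, -0.1555, 0.1553]
tcp_rot: [0.732, 0.681, 0.004, -0.004]
wrist_force: [-0.3, 0.2, -0.5]
width: 0.0443
```

Run:
```python
from h import *
snap('wrist','w11');
o=get_obs();print(o['ee_pos'],turn(83))
```

```text
[ 0.51724209 -0.15584262  0.15546409] [-0.7  0.1 -2.6]
```

View pics/w11.png

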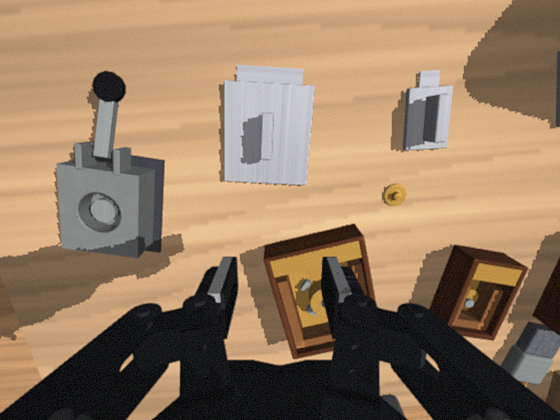

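```bash
cat >> h.py <<'E'
def rect(P,m,z,n,o):
    """minAreaRect of largest blob of pixel mask, corners cast onto plane z"""
    m=cv2.morphologyEx(m.astype(np.uint8)*255,cv2.MORPH_OPEN,np.ones((3,3)))
    cs,_=cv2.findContours(m,cv2.RETR_EXTERNAL,cv2.CHAIN_APPROX_NONE); c=max(cs,key=cv2.contourArea)[:,0].astype(float)
    q=ray(n,c,z,o)[:,:2]; r=cv2.minAreaRect((q*1000).astype(np.float32)); return r
def norm(r):
    (cx,cy),(w,h),a=r
    # long axis angle along x-ish
    while a>45:a-=90;w,h=h,w
    while a<-45:a+=90;w,h=h,w
    return [round(float(v),1) for v in (cx,cy,w,h,a)]
def cover(fn,box,n='wrist',zb=0.0):
    """box=(u0,v0,u1,v1); returns rib rect and plate rect (mm, x-extent,y-extent, yaw)"""
    im,d,o=load(fn); P=cloud(n,d,o); hsv=cv2.cvtColor(im,cv2.COLOR_RGB2HSV)
    b=np.zeros(d.shape,bool); b[box[1]:box[3],box[0]:box[2]]=1
    grey=(hsv[:,:,1]<60)&b
    rib=grey&(P[:,:,2]>zb+.026)&(P[:,:,2]<zb+.040)
    print('rib n',rib.sum(),'z',np.median(P[rib][:,2]).round(4),norm(rect(P,rib,zb+.032,n,o)),'mean',P[rib].mean(0).round(4))
    pl=grey&(P[:,:,2]<zb+.022)
    print('plate+tab z',np.median(P[pl][:,2]).round(4),norm(rect(P,pl,zb+.008,n,o)))
E
python3 - <<'E'
from h import *
cover('w11',(205,55,330,200)); cover('w11',(390,60,465,160))
im,d,o=load('w11');cv2.imwrite('pics/c11.png',cv2.resize(im[50:210,200:350,::-1],None,fx=3.7,fy=3.7,interpolation=cv2.INTER_CUBIC))
E
```

```text
rib n 536 z 0.0327 [453.3, -160.4, 39.8, 10.0, -7.3] mean [ 0.4528 -0.1603  0.0326]
plate+tab z 0.0087 [447.1, -159.6, 105.8, 81.8, -7.4]
rib n 708 z 0.0326 [449.2, -9.7, 39.6, 12.6, -0.5] mean [ 0.4488 -0.0099  0.032 ]
plate+tab z 0.0088 [442.8, -9.5, 69.9, 42.6, -0.9]
```

View pics/c11.png

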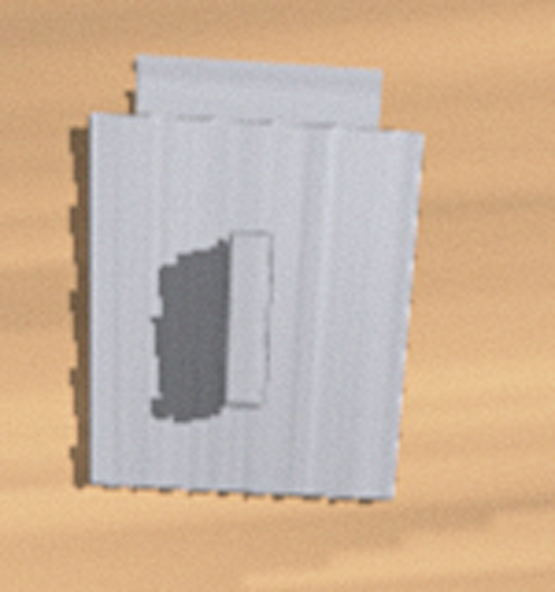

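Request:
{"op": "carry_out", "data": {
  "commands": [
    [[-3.2, -0.2, 0], [-0.7, 0.1, -3]],
    [[-3.1, -0.2, -2], [0, 0, 0]],
    [[0, 0, -4], [0, 0, 0]],
    [[0, 0, -2], [0, 0, 0]],
    [[0, 0, 0], [0, 0, 0]]
  ]
}}

```text
t: 12.0
ee_pos: [0.4556, -0.1587, 0.0749]
tcp_rot: [0.758, 0.652, 0.001, 0.002]
wrist_force: [-0.3, -0.4, 0.8]
width: 0.0441
```

Run:
```python
from h import *
o=get_obs();print(o['ee_pos'],turn(82.6),(np.array([.4538,-.1605,.012])-o['ee_pos'])*100)
```

```text
[ 0.45561664 -0.15874207  0.07492628] [0.2 0.2 1.2] [-0.18166398 -0.17579305 -6.29262849]
```

Request:
{"op": "carry_out", "data": {
  "commands": [
    [[-0.2, -0.2, -2], [0.2, 0.2, 1.2]],
    [[0, 0, -2], [0, 0, 0]],
    [[0, 0, -1], [0, 0, 0]],
    [[0, 0, -0.5], [0, 0, 0]],
    [[0, 0, 0], [0, 0, 0]]
  ]
}}

```text
t: 12.5
ee_pos: [0.4585, -0.1616, 0.0232]
tcp_rot: [0.754, 0.657, 0.002, 0.002]
wrist_force: [-1.0, -0.4, -0.3]
width: 0.0443
```

Run:
```python
from h import *
o=get_obs();print(o['ee_pos'],turn(82.6),(np.array([.4538,-.1605,.012])-o['ee_pos'])*100)
```

```text
[ 0.45852912 -0.16157403  0.02322638] [0.1 0.3 0.5] [-0.47291239  0.10740284 -1.12263834]
```

Request:
{"op": "carry_out", "data": {
  "commands": [
    [[-0.5, 0.1, -0.5], [0.1, 0.3, 0.5]],
    [[0, 0, -0.4], [0, 0, 0]],
    [[0, 0, 0], [0, 0, 0]]
  ]
}}

```text
t: 12.8
ee_pos: [0.4551, -0.1612, 0.0161]
tcp_rot: [0.751, 0.66, 0.001, 0.002]
wrist_force: [-0.2, -0.5, -0.2]
width: 0.0441
```

Run:
```python
from h import *
o=get_obs();print(o['ee_pos'],turn(82.6),(np.array([.4538,-.1605,.012])-o['ee_pos'])*100,o['wrist_force'])
```

```text
[ 0.45506625 -0.16121591  0.0160527 ] [ 0.   0.2 -0. ] [-0.12662543  0.07159139 -0.40527001] [-0.19918688 -0.50478687 -0.20099958]
```

Request:
{"op": "carry_out", "data": {
  "commands": [
    [[-0.1, 0.1, -0.4], [0, 0.2, 0]],
    [[0, 0, 0], [0, 0, 0]],
    [[0, 0, 0], [0, 0, 0]]
  ]
}}

```text
t: 13.1
ee_pos: [0.4545, -0.1604, 0.0125]
tcp_rot: [0.751, 0.66, -0.0, 0.001]
wrist_force: [-0.8, 0.1, 0.3]
width: 0.0446
```

Request:
{"op": "carry_out", "data": {
  "commands": [
    [[0, 0, 0], [0, 0, 0]],
    [[0, 0, 0], [0, 0, 0]],
    [[0, 0, 0], [0, 0, 0]],
    [[0, 0, 0], [0, 0, 0]]
  ],
  "grip": 1,
  "newtons": 80
}}

```text
t: 13.5
ee_pos: [0.4548, -0.1605, 0.0129]
tcp_rot: [0.751, 0.66, 0.0, 0.001]
wrist_force: [-0.2, 0.6, -1.0]
width: 0.0085
```

Request:
{"op": "carry_out", "data": {
  "commands": [
    [[0, 0, 1], [0, 0, 0]],
    [[0, 0, 2], [0, 0, 0]],
    [[0, 0, 3], [0, 0, 0]],
    [[0, 0, 4], [0, 0, 0]],
    [[0, 0, 2], [0, 0, 0]]
  ]
}}

```text
t: 14.0
ee_pos: [0.4501, -0.1583, 0.1344]
tcp_rot: [0.751, 0.66, -0.002, -0.004]
wrist_force: [-0.1, -0.0, -0.7]
width: 0.0081
```

```bash
cat >> h.py <<'E'
def plan(case,tcpoff,x0,z0,tilt,y0=0,o=None):
    """case=(X,Y,yawdeg); tcpoff = TCP in cover frame (m); cover origin at (x0,y0,z0) mm in case frame. Prints the shift cm, turn deg needed"""
    o=o or get_obs(); yaw=case[2]; Rz=R.from_euler('z',yaw,degrees=True); Rc=Rz*R.from_euler('y',-tilt,degrees=True)
    t=np.array([case[0],case[1],0])+Rz.apply(np.array([x0,y0,z0])/1000)+Rc.apply(tcpoff)
    dr=turn(90+yaw,tilt,yaw,o) ; d=(t-o['ee_pos'])*100
    print('tcp target',t.round(4),'shift cm',d.round(2),'turn',dr,'|',o['wrist_force'].round(1) if 'wrist_force' in o else '')
    return t
def coverpose(case,tcpoff,o=None):
    """measured cover pose in case frame from TCP"""
    o=o or get_obs(); Rt=R.from_quat(o['tcp_rot']); Rz=R.from_euler('z',case[2],degrees=True)
    T0=R.from_matrix(np.stack([[0,1,0],[1,0,0],[0,0,-1]],1)) # tool axes in cover frame (theta=90)
    Rc=Rt*T0.inv(); p=np.array(o['ee_pos'])-Rc.apply(tcpoff)
    rel=Rz.inv()*Rc; e=rel.as_euler('zyx',degrees=True)
    print('cover in case mm',(Rz.inv().apply(p-np.array([case[0],case[1],0]))*1000).round(1),'yaw,tilt,roll',np.round([e[0],-e[1],e[2]],1))
E
cat > cfg.py <<'E'
C4=(.6300,-.1115,10.3)
O4=(.0011,0,.0129)
E
python3 - <<'E'
from h import *; from cfg import *
snap('wrist','w12')
coverpose(C4,O4); plan(C4,O4,10,85,20)
E
```

```text
cover in case mm [-185.3  -14.3  124.1] yaw,tilt,roll [-17.7  -0.2   0.1]
tcp target [ 0.6365 -0.1103  0.0975] shift cm [18.52  4.86 -3.95] turn [  0.5 -20.3  17.5] | [3.3 0.2 1.7]
```

View pics/w12.png

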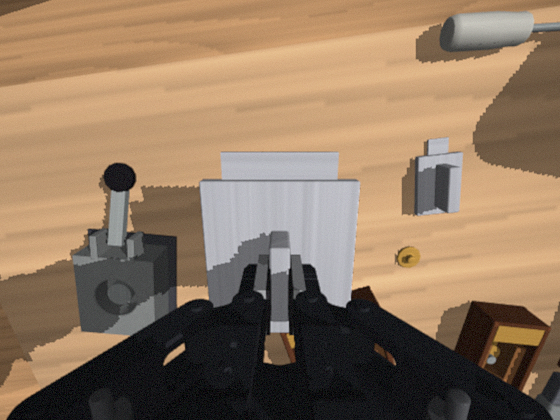

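Request:
{"op": "carry_out", "data": {
  "commands": [
    [[3.7, 1, 0], [0, -4, 3.5]],
    [[3.7, 1, 0], [0, -4, 3.5]],
    [[3.7, 1, 0], [0, -4, 3.5]],
    [[3.7, 1, 0], [0, -4, 3.5]],
    [[3, 0.8, 0], [0, -4, 3.5]]
  ]
}}

```text
t: 14.55
ee_pos: [0.6352, -0.1105, 0.1418]
tcp_rot: [0.628, 0.758, 0.133, 0.119]
wrist_force: [0.2, 0.7, -1.0]
width: 0.0082
```

Request:
{"op": "carry_out", "data": {
  "commands": [
    [[0, 0, -1], [0, 0, 0]],
    [[0, 0, 0], [0, 0, 0]]
  ]
}}

```text
t: 14.75
ee_pos: [0.6354, -0.1094, 0.1301]
tcp_rot: [0.627, 0.758, 0.133, 0.118]
wrist_force: [-0.1, 0.3, -1.4]
width: 0.0092
```

Run:
```python
from h import *; from cfg import *
snap('wrist','w13')
coverpose(C4,O4); plan(C4,O4,10,85,20)
```

```text
cover in case mm [  9.7   0.6 118.7] yaw,tilt,roll [ 0.4 20.6 -0.6]
tcp target [ 0.6365 -0.1103  0.0975] shift cm [ 0.05 -0.07 -3.37] turn [ 0.6  0.7 -0.4] | [ 0.7 -0.6 -1.2]
```

View pics/w13.png

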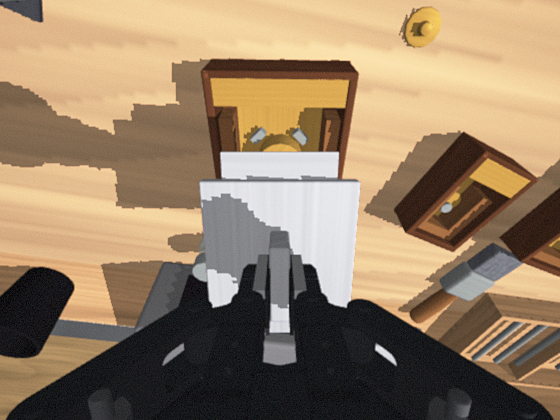

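Request:
{"op": "carry_out", "data": {
  "commands": [
    [[0.1, 0, -2], [0.6, 0.7, -0.4]],
    [[0, 0, -2], [0, 0, 0]],
    [[0, 0, -1], [0, 0, 0]],
    [[0, 0, 0], [0, 0, 0]]
  ]
}}

```text
t: 15.2
ee_pos: [0.6352, -0.1109, 0.0814]
tcp_rot: [0.632, 0.755, 0.132, 0.111]
wrist_force: [0.3, -0.6, -1.7]
width: 0.0079
```

Run:
```python
from h import *; from cfg import *
snap('wrist','w14')
coverpose(C4,O4); plan(C4,O4,11,46,20)
```

```text
cover in case mm [ 9.1 -0.6 69.8] yaw,tilt,roll [-0.2 19.9 -0.1]
tcp target [ 0.6375 -0.1101  0.0585] shift cm [ 0.18  0.09 -2.38] turn [ 0.1 -0.1  0.2] | [-0. -0. -1.]
```

View pics/w14.png

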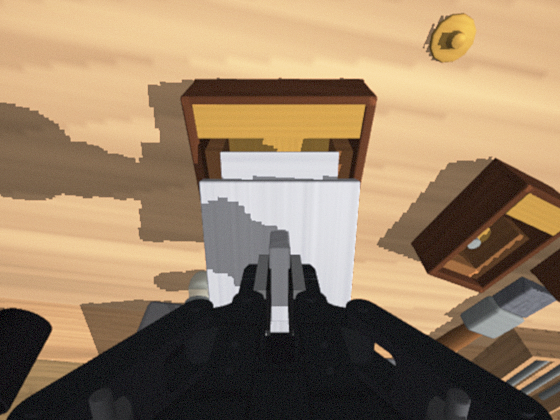

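Request:
{"op": "carry_out", "data": {
  "commands": [
    [[0.3, 0.1, -0.8], [0, 0, 0]],
    [[0, 0, -0.8], [0, 0, 0]],
    [[0, 0, 0], [0, 0, 0]]
  ]
}}

```text
t: 15.55
ee_pos: [0.6403, -0.1107, 0.0681]
tcp_rot: [0.632, 0.755, 0.133, 0.113]
wrist_force: [0.4, 0.6, -1.6]
width: 0.0079
```

Run:
```python
from h import *; from cfg import *
snap('wrist','w15')
coverpose(C4,O4); plan(C4,O4,11,44.5,20)
```

```text
cover in case mm [14.  -1.3 56.3] yaw,tilt,roll [-0.2 20.1 -0.2]
tcp target [ 0.6375 -0.1101  0.057 ] shift cm [-0.32  0.07 -1.18] turn [0.1 0.2 0.2] | [-0.4  0.3 -0.7]
```

View pics/w15.png

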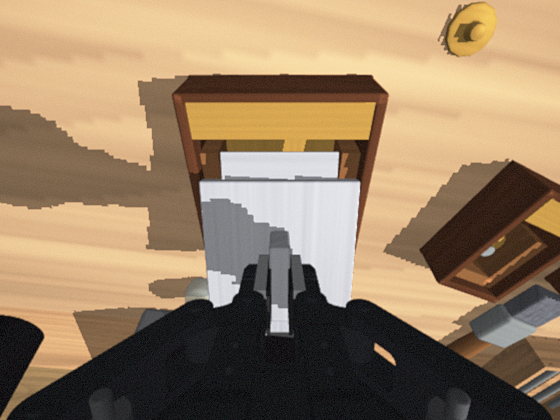

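Request:
{"op": "carry_out", "data": {
  "commands": [
    [[-0.2, 0.1, -0.7], [0, 0, 0]],
    [[0, 0, -0.5], [0, 0, 0]],
    [[0, 0, 0], [0, 0, 0]]
  ]
}}

```text
t: 15.9
ee_pos: [0.6391, -0.1098, 0.0568]
tcp_rot: [0.632, 0.755, 0.133, 0.114]
wrist_force: [-0.1, 0.3, -0.9]
width: 0.0081
```

Run:
```python
from h import *; from cfg import *
snap('wrist','w16')
coverpose(C4,O4); plan(C4,O4,0.5,44.5,20)
```

```text
cover in case mm [12.7 -0.1 44.5] yaw,tilt,roll [-0.2 20.2 -0.3]
tcp target [ 0.6272 -0.112   0.057 ] shift cm [-1.2  -0.22  0.  ] turn [0.2 0.2 0.2] | [ 0.4 -0.1 -0.5]
```

View pics/w16.png

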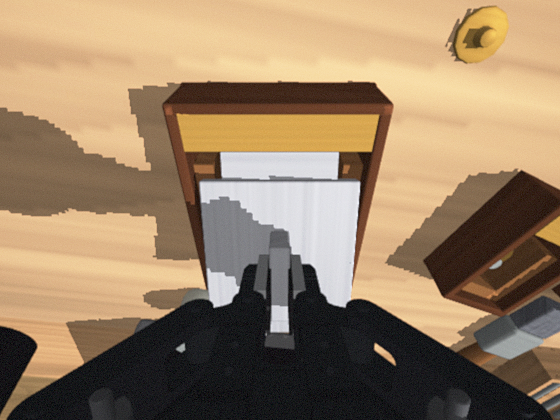

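Request:
{"op": "carry_out", "data": {
  "commands": [
    [[-0.6, -0.1, 0], [0, 0, 0]],
    [[-0.6, -0.1, 0], [0, 0, 0]],
    [[0, 0, 0], [0, 0, 0]]
  ]
}}

```text
t: 16.25
ee_pos: [0.6262, -0.112, 0.0572]
tcp_rot: [0.632, 0.755, 0.133, 0.114]
wrist_force: [-0.3, -0.2, -0.9]
width: 0.0077
```

Run:
```python
from h import *; from cfg import *
snap('wrist','w17')
coverpose(C4,O4); plan(C4,O4,0.3,35.5,10);plan(C4,O4,0.5,27,0)
```

```text
cover in case mm [-0.   0.  44.9] yaw,tilt,roll [-0.2 20.2 -0.3]
tcp target [ 0.6292 -0.1117  0.0484] shift cm [ 0.26  0.04 -0.9 ] turn [-1.6 10.1  0.2] | [ 0.6 -0.2 -1.1]
tcp target [ 0.6316 -0.1112  0.0399] shift cm [ 0.5   0.08 -1.75] turn [-3.4 19.9  0.2] | [ 0.6 -0.2 -1.1]
```

View pics/w17.png

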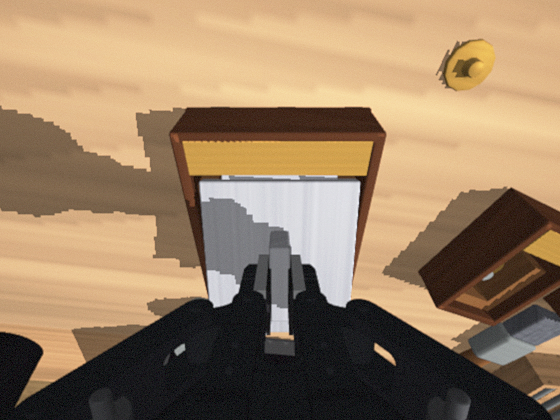

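Request:
{"op": "carry_out", "data": {
  "commands": [
    [[0.1, 0, -0.45], [-0.8, 5, 0.1]],
    [[0.1, 0, -0.45], [-0.8, 5, 0.1]],
    [[0, 0, 0], [0, 0, 0]]
  ]
}}

```text
t: 16.6
ee_pos: [0.6273, -0.1125, 0.048]
tcp_rot: [0.639, 0.764, 0.065, 0.055]
wrist_force: [-0.7, 0.3, -1.2]
width: 0.0083
```

Run:
```python
from h import *; from cfg import *
snap('wrist','w18')
coverpose(C4,O4); plan(C4,O4,0.5,30,4);plan(C4,O4,0.5,27,0)
```

```text
cover in case mm [-2.  -0.4 35. ] yaw,tilt,roll [-0.1  9.9 -0. ]
tcp target [ 0.6307 -0.1114  0.0429] shift cm [ 0.37  0.1  -0.49] turn [-1.   5.8  0.1] | [ 0.1 -0.2 -1.2]
tcp target [ 0.6316 -0.1112  0.0399] shift cm [ 0.46  0.12 -0.8 ] turn [-1.7  9.7  0.1] | [ 0.1 -0.2 -1.2]
```

View pics/w18.png

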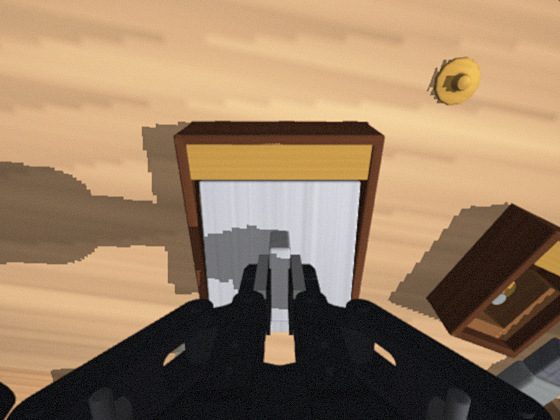

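Request:
{"op": "carry_out", "data": {
  "commands": [
    [[0.4, 0.1, -0.1], [-0.5, 2.9, 0]],
    [[0.1, 0, -0.3], [-0.5, 2.9, 0]],
    [[0, 0, 0], [0, 0, 0]]
  ]
}}

```text
t: 16.95
ee_pos: [0.631, -0.1111, 0.0432]
tcp_rot: [0.641, 0.767, 0.028, 0.022]
wrist_force: [-1.3, 0.9, -1.9]
width: 0.0079
```

Run:
```python
from h import *; from cfg import *
snap('wrist','w19')
coverpose(C4,O4); plan(C4,O4,0,27,0)
```

```text
cover in case mm [ 0.8  0.2 30.4] yaw,tilt,roll [-0.1  4.2  0.1]
tcp target [ 0.6311 -0.1113  0.0399] shift cm [ 0.02 -0.01 -0.35] turn [-0.9  4.1  0.1] | [-1.  -0.4 -1.1]
```

View pics/w19.png

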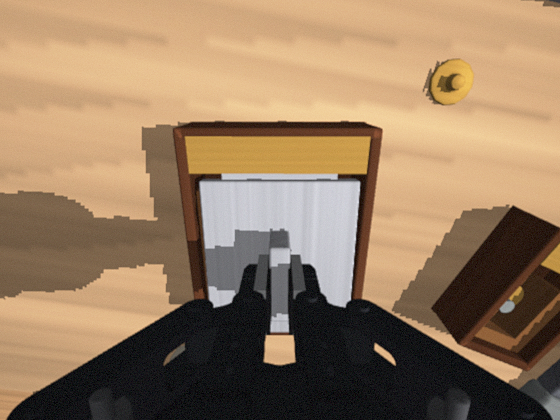

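Last bit down flat, with a light push.

Request:
{"op": "carry_out", "data": {
  "commands": [
    [[0, 0, -0.2], [-0.4, 2, 0]],
    [[0, 0, -0.2], [-0.4, 2, 0]],
    [[0, 0, 0], [0, 0, 0]]
  ]
}}

```text
t: 17.3
ee_pos: [0.6306, -0.1114, 0.0403]
tcp_rot: [0.641, 0.767, 0.004, 0.002]
wrist_force: [-0.2, 0.2, -0.7]
width: 0.0082
```

Run:
```python
from h import *; from cfg import *
coverpose(C4,O4); plan(C4,O4,0,27,0)
```

```text
cover in case mm [-0.4 -0.  27.4] yaw,tilt,roll [-0.1  0.5  0.1]
tcp target [ 0.6311 -0.1113  0.0399] shift cm [ 0.05  0.01 -0.04] turn [-0.2  0.5  0.1] | [-0.2  0.2 -0.7]
```

Request:
{"op": "carry_out", "data": {
  "commands": [
    [[0, 0, -0.1], [-0.1, 0.5, 0]],
    [[0, 0, -0.1], [0, 0, 0]]
  ]
}}

```text
t: 17.5
ee_pos: [0.6307, -0.1115, 0.0399]
tcp_rot: [0.641, 0.767, 0.002, 0.001]
wrist_force: [-4.0, 2.0, 9.0]
width: 0.0082
```

Request:
{"op": "carry_out", "data": {
  "commands": [
    [[0, 0, 0], [0, 0, 0]],
    [[0, 0, 0], [0, 0, 0]],
    [[0, 0, 0], [0, 0, 0]]
  ],
  "grip": 0.5
}}

```text
t: 17.8
ee_pos: [0.6301, -0.1118, 0.0404]
tcp_rot: [0.642, 0.767, 0.004, 0.002]
wrist_force: [0.0, -1.1, -0.1]
width: 0.0427
```

Request:
{"op": "carry_out", "data": {
  "commands": [
    [[0, 0, 2], [0, 0, 0]],
    [[0, 0, 4], [0, 0, 0]],
    [[0, 0, 4], [0, 0, 0]],
    [[0, 0, 2], [0, 0, 0]],
    [[0, 0, 0], [0, 0, 0]]
  ]
}}

```text
t: 18.3
ee_pos: [0.6265, -0.1114, 0.1611]
tcp_rot: [0.642, 0.767, 0.003, -0.001]
wrist_force: [0.4, 0.0, 0.7]
width: 0.0426
```

Run:
```python
from h import *
snap('wrist','w20');snap('top','t20')
print(get_obs()['ee_pos'])
```

```text
[ 0.62491287 -0.11092476  0.15739079]
```

View pics/w20.png

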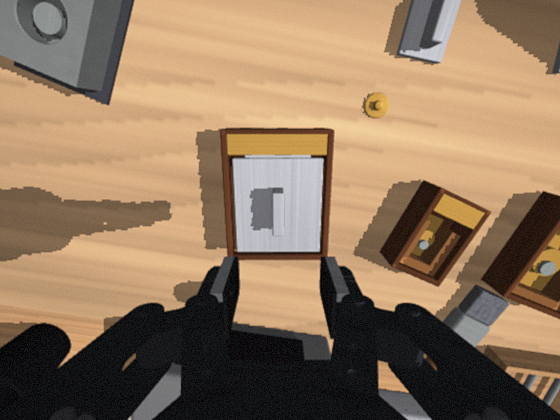

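View pics/t20.png

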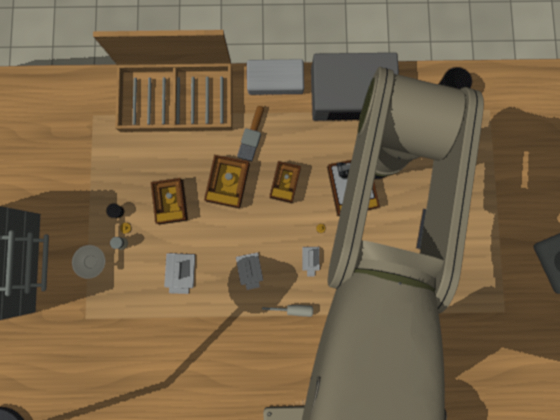

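Run:
```python
from h import *
im,d,o=load('w20');P=cloud('wrist',d,o)
for v in(165,180,200,220,245): print(v,[np.median(P[v-2:v+3,u-2:u+3,2]).round(4) for u in(240,262,300,318)])
print('wall',np.median(P[150:250,226:229,2]),'lip',np.median(P[137:150,240:320,2]))
print('t0',calibration('top')['position'])
# covers via top
im,d,o=load('t20')
for nm,b in dict(c1=(295,240,327,280),c2=(232,248,268,292),c3=(160,248,200,300)).items():
    try: print(nm);cover('t20',b,'top')
    except Exception as e: print(e)
```

```text
165 [np.float64(0.0358), np.float64(0.0358), np.float64(0.036), np.float64(0.0357)]
180 [np.float64(0.0361), np.float64(0.0358), np.float64(0.0361), np.float64(0.0362)]
200 [np.float64(0.036), np.float64(0.0357), np.float64(0.0357), np.float64(0.0354)]
220 [np.float64(0.0358), np.float64(0.0359), np.float64(0.036), np.float64(0.0362)]
245 [np.float64(0.0358), np.float64(0.0358), np.float64(0.0358), np.float64(0.0356)]
wall 0.036764907608349245 lip 0.036899759334338644
t0 [0.44759819 0.06282708 1.0697495 ]
c1
rib n 78 z 0.0316 [449.9, -9.2, 39.7, 9.4, -1.3] mean [ 0.4489 -0.0087  0.0314]
plate+tab z 0.0073 [442.9, -9.5, 69.1, 40.8, -0.9]
c2
rib n 76 z 0.0315 [427.9, 138.7, 38.7, 10.2, 10.0] mean [0.428  0.1388 0.0314]
plate+tab z 0.007 [422.4, 136.9, 81.9, 54.9, 10.4]
c3
rib n 80 z 0.031 [425.6, 304.6, 37.2, 9.4, 0.8] mean [0.4262 0.3053 0.031 ]
plate+tab z 0.007 [420.2, 305.0, 94.3, 69.6, -3.1]
```

Request:
{"op": "carry_out", "data": {
  "commands": [
    [[0.2, 4, 0], [0, 0, -3]],
    [[0.2, 4, 0], [0, 0, -3]],
    [[0.2, 4, 0], [0, 0, -3]],
    [[0.2, 3.5, 0], [0, 0, -2]],
    [[0, 0, 0], [0, 0, 0]]
  ]
}}

```text
t: 18.9
ee_pos: [0.6261, 0.0477, 0.1435]
tcp_rot: [0.717, 0.697, -0.003, -0.009]
wrist_force: [0.1, 0.5, 0.1]
width: 0.0425
```

Run:
```python
from h import *
snap('wrist','w21')
print(get_obs()['ee_pos'])
im,d,o=load('w21');cv2.imwrite('pics/c21.png',cv2.resize(im[100:290,180:380,::-1],None,fx=3.1,fy=3.1,interpolation=cv2.INTER_CUBIC))
```

```text
[0.62571737 0.0457691  0.14298682]
```

View pics/w21.png

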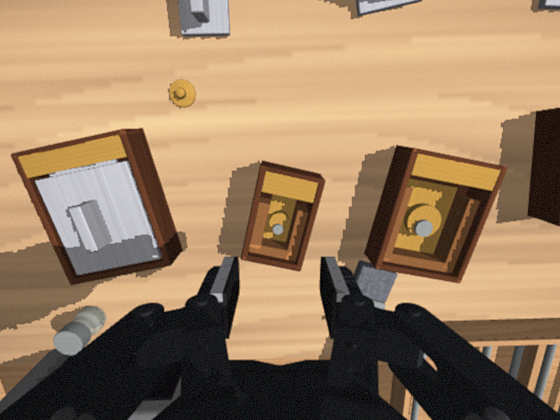

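View pics/c21.png

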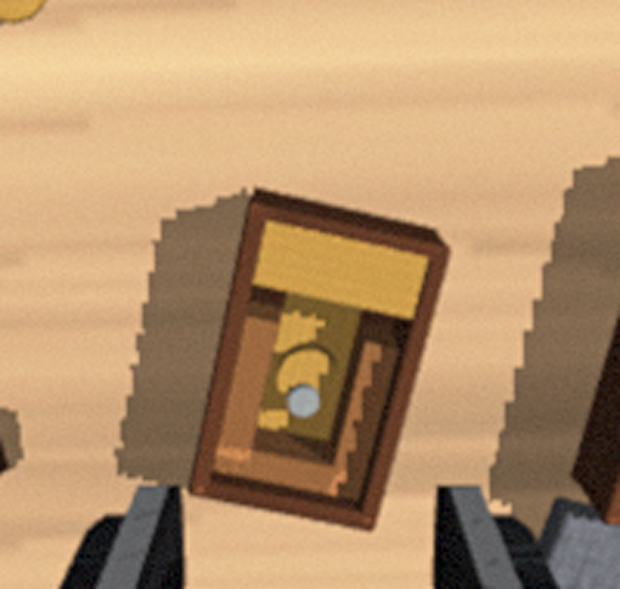

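```bash
cat >> h.py <<'E'
def case(fn,box,dims,n='wrist'):
    im,d,o=load(fn); P=cloud(n,d,o); hsv=cv2.cvtColor(im,cv2.COLOR_RGB2HSV)
    b=np.zeros(d.shape,bool); b[box[1]:box[3],box[0]:box[2]]=1
    m=b&(P[:,:,2]>.0325)&(P[:,:,2]<.042)
    r=norm(rect(P,m,.036,n,o)); a=np.radians(r[4]); print('box',r,'origin',round(r[0]+8*np.cos(a),1),round(r[1]+8*np.sin(a),1))
    L=m&(hsv[:,:,0]>16)&(hsv[:,:,0]<30)&(hsv[:,:,1]>120)&(hsv[:,:,2]>120)
    r=norm(rect(P,L,.036,n,o)); a=np.radians(r[4]);h=(dims/2+8); print('lip',r,'origin',round(r[0]+h*np.cos(a),1),round(r[1]+h*np.sin(a),1))
E
python3 - <<'E'
from h import *
case('w21',(238,155,330,275),62)
case('w21',(360,140,510,290),86)
f=lambda x,y:((x+.5)/3.1-.5+180,(y+.5)/3.1-.5+100)
o=load('w21')[2]
q=ray('wrist',[f(252,203),f(448,250),f(372,528),f(192,492)],.036,o);c=q.mean(0);e=(q[2]+q[3]-q[0]-q[1]);e/=np.linalg.norm(e);print(c,np.degrees(np.arctan2(e[1],e[0])),c+.008*e,[np.linalg.norm(q[i]-q[(i+1)%4]).round(4) for i in range(4)])
case('t20',(265,155,305,207),62,'top');case('t20',(200,150,252,212),86,'top');case('t20',(148,175,190,227),74,'top')
E
```

```text
box [633.8, 50.4, 90.4, 57.8, -14.5] origin 641.5 48.4
lip [603.4, 58.3, 17.9, 46.7, -14.4] origin 641.2 48.6
box [637.3, 190.0, 113.7, 87.9, -12.6] origin 645.1 188.3
lip [594.9, 200.8, 18.4, 75.1, -13.3] origin 644.5 189.1
[0.63429295 0.05033525 0.036     ] -14.39865420882491 [0.64204166 0.04834592 0.036     ] [np.float64(0.0557), np.float64(0.0875), np.float64(0.0556), np.float64(0.0884)]
box [601.8, 58.9, 26.4, 59.1, -20.3] origin 609.3 56.1
lip [604.5, 57.6, 16.0, 43.5, -12.2] origin 642.6 49.4
box [592.8, 200.1, 22.0, 85.5, -12.2] origin 600.6 198.4
lip [595.2, 199.1, 16.9, 72.3, -12.2] origin 645.0 188.3
box [552.2, 324.0, 24.6, 70.6, 3.8] origin 560.2 324.5
lip [554.9, 324.3, 16.7, 58.3, 8.0] origin 599.5 330.6
```

Request:
{"op": "carry_out", "data": {
  "commands": [
    [[-3.5, -1.2, 0], [0, 0, 0]],
    [[-3.5, -1.2, 0], [0, 0, 0]],
    [[-3.5, -1.2, 0], [0, 0, 0]],
    [[-3, -1.2, 0], [0, 0, 0]],
    [[-2, -0.5, 0], [0, 0, 0]]
  ]
}}

```text
t: 19.45
ee_pos: [0.4612, -0.0113, 0.1303]
tcp_rot: [0.715, 0.698, -0.01, -0.015]
wrist_force: [0.5, 0.3, 0.2]
width: 0.0427
```

Request:
{"op": "carry_out", "data": {
  "commands": [
    [[0, 0, 0], [0, 0, 0]],
    [[0, 0, 0], [0, 0, 0]]
  ]
}}

```text
t: 19.65
ee_pos: [0.4576, -0.0134, 0.1275]
tcp_rot: [0.716, 0.697, -0.011, -0.016]
wrist_force: [0.8, 0.0, -0.5]
width: 0.0429
```

Run:
```python
from h import *
snap('wrist','w22')
print(get_obs()['ee_pos'],turn(89.1))
```

```text
[ 0.45764553 -0.01327451  0.12737592] [-0.4 -2.3  0.6]
```

View pics/w22.png

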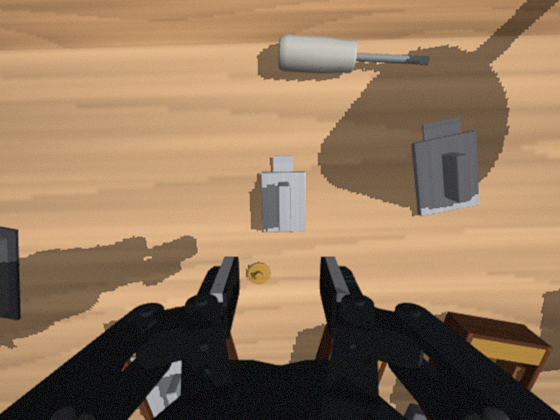

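Run:
```python
from h import *
cover('w22',(240,150,312,240));cover('w22',(405,110,490,222))
```

```text
rib n 546 z 0.0326 [448.4, -8.3, 40.1, 9.8, 0.1] mean [ 0.4482 -0.0084  0.0325]
plate+tab z 0.0086 [442.5, -8.6, 70.5, 40.1, -0.3]
rib n 774 z 0.0325 [427.3, 138.0, 41.0, 13.3, 11.2] mean [0.4269 0.138  0.0318]
plate+tab z 0.0087 [421.1, 137.2, 82.9, 56.7, 10.3]
```

Request:
{"op": "carry_out", "data": {
  "commands": [
    [[-0.8, 0.5, -2], [-0.4, -2.3, 1]],
    [[0, 0, -3], [0, 0, 0]],
    [[0, 0, -2], [0, 0, 0]],
    [[0, 0, -1], [0, 0, 0]],
    [[0, 0, 0], [0, 0, 0]]
  ]
}}

```text
t: 20.2
ee_pos: [0.4536, -0.0086, 0.0453]
tcp_rot: [0.71, 0.704, 0.002, 0.002]
wrist_force: [-0.5, -0.2, 0.7]
width: 0.0427
```

Run:
```python
from h import *
o=get_obs();print(o['ee_pos'],turn(89.7),(np.array([.449,-.0086,.0125])-o['ee_pos'])*100)
```

```text
[ 0.45363396 -0.00856185  0.04528794] [0.  0.3 0.1] [-0.46339564 -0.00381452 -3.2787936 ]
```

Request:
{"op": "carry_out", "data": {
  "commands": [
    [[-0.5, 0, -1.5], [0, 0.3, 0]],
    [[-0.1, 0, -1], [0, 0, 0]],
    [[0, 0, 0], [0, 0, 0]]
  ]
}}

```text
t: 20.5
ee_pos: [0.4492, -0.0087, 0.0199]
tcp_rot: [0.71, 0.704, 0.0, 0.001]
wrist_force: [-0.4, 1.5, 0.3]
width: 0.0427
```

Run:
```python
from h import *
o=get_obs();print(o['ee_pos'],turn(89.7),(np.array([.449,-.0086,.0125])-o['ee_pos'])*100)
```

```text
[ 0.44919288 -0.00872692  0.01990942] [0.1 0.1 0.1] [-0.0192881   0.01269193 -0.7409415 ]
```

Request:
{"op": "carry_out", "data": {
  "commands": [
    [[0, 0, -0.5], [0, 0, 0]],
    [[0, 0, -0.3], [0, 0, 0]],
    [[0, 0, 0], [0, 0, 0]]
  ]
}}

```text
t: 20.8
ee_pos: [0.4501, -0.0089, 0.0121]
tcp_rot: [0.71, 0.704, 0.001, 0.002]
wrist_force: [-0.1, 0.1, 0.1]
width: 0.0424
```

Request:
{"op": "carry_out", "data": {
  "commands": [
    [[0, 0, 0], [0, 0, 0]],
    [[0, 0, 0], [0, 0, 0]],
    [[0, 0, 0], [0, 0, 0]],
    [[0, 0, 0], [0, 0, 0]]
  ],
  "grip": 1,
  "newtons": 80
}}

```text
t: 21.2
ee_pos: [0.4513, -0.009, 0.0134]
tcp_rot: [0.71, 0.704, 0.001, 0.003]
wrist_force: [-0.0, -0.7, -0.1]
width: 0.008
```

Request:
{"op": "carry_out", "data": {
  "commands": [
    [[0, 0, 1], [0, 0, 0]],
    [[0, 0, 2], [0, 0, 0]],
    [[0, 0, 3], [0, 0, 0]],
    [[0, 0, 4], [0, 0, 0]],
    [[0, 0, 0], [0, 0, 0]]
  ]
}}

```text
t: 21.7
ee_pos: [0.4494, -0.0087, 0.1184]
tcp_rot: [0.71, 0.704, 0.001, 0.001]
wrist_force: [0.9, -0.0, 0.7]
width: 0.0083
```

```bash
cat >> cfg.py <<'E'
C1=(.6416,.0484,-14.4)
O1=(.002,0,.0134)
E
python3 - <<'E'
from h import *; from cfg import *
snap('wrist','w23');im,d,o=load('w23')
cv2.imwrite('pics/c23.png',cv2.resize(im[150:350,180:380,::-1],None,fx=3,fy=3,interpolation=cv2.INTER_CUBIC))
coverpose(C1,O1); plan(C1,O1,10,85,20)
E
```

```text
cover in case mm [-175.4 -103.9  102.3] yaw,tilt,roll [14. -0. -0.]
tcp target [0.6487 0.0466 0.0983] shift cm [20.08  5.52 -1.75] turn [ -2.6 -19.9 -13.8] | [ 0.2  0.1 -0.5]
```

View pics/c23.png

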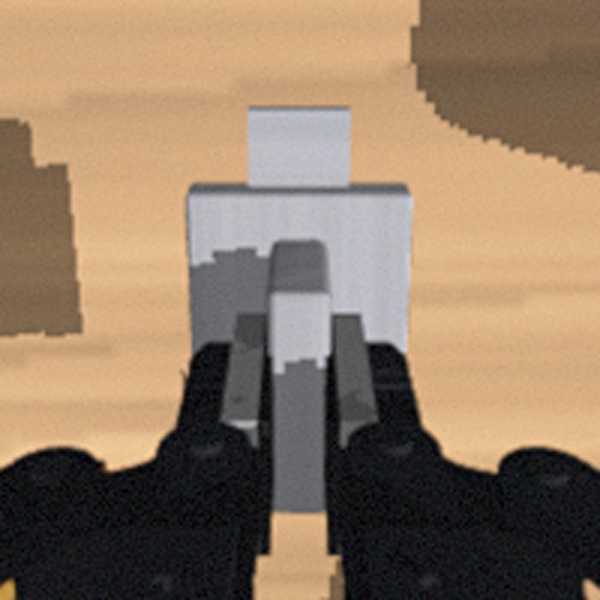

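```bash
cat >> h.py <<'E'
def held(fn,uv,w,h):
    """tool-frame position of pixel on cover plane at cover z=w, TCP height h above underside"""
    im,d,o=load(fn); c=calibration('wrist');T=c['tool_from_camera']
    D=T[:3,:3]@np.array([(uv[0]-c['cx'])/c['fx'],-(uv[1]-c['cy'])/c['fy'],-1]); s=((h-w)-T[2,3])/D[2]
    p=T[:3,3]+s*D; print('tool x(left/right)',(p[0]*1000).round(1),'along cover x',(p[1]*1000).round(1))
E
python3 - <<'E'
from h import *
f=lambda x,y:((x+.5)/3-.5+180,(y+.5)/3-.5+150)
held('w23',f(299,107),.003,.0134); held('w23',f(300,195),.008,.0134); held('w23',f(300,294),.032,.0134)
held('w12',(279.5,152),.003,.0129);held('w12',(279.5,180.5),.008,.0129)
E
```

```text
tool x(left/right) 0.1 along cover x -43.1
tool x(left/right) 0.2 along cover x -28.4
tool x(left/right) 0.2 along cover x -20.2
tool x(left/right) 0.2 along cover x -60.5
tool x(left/right) 0.1 along cover x -46.8
```

Request:
{"op": "carry_out", "data": {
  "commands": [
    [[4, 1.1, 0.3], [-0.5, -4, -2.8]],
    [[4, 1.1, 0.3], [-0.5, -4, -2.8]],
    [[4, 1.1, 0.3], [-0.5, -4, -2.8]],
    [[4, 1.1, 0], [-0.5, -4, -2.8]],
    [[3.3, 1, 0], [-0.5, -4, -2.8]]
  ]
}}

```text
t: 22.25
ee_pos: [0.6441, 0.0458, 0.1235]
tcp_rot: [0.782, 0.597, 0.11, 0.14]
wrist_force: [-0.0, -0.1, -0.1]
width: 0.0083
```

Request:
{"op": "carry_out", "data": {
  "commands": [
    [[0, 0, -1], [0, 0, 0]],
    [[0, 0, 0], [0, 0, 0]]
  ]
}}

```text
t: 22.45
ee_pos: [0.644, 0.0479, 0.1104]
tcp_rot: [0.782, 0.598, 0.11, 0.14]
wrist_force: [-0.3, -0.1, -2.0]
width: 0.0082
```

```bash
sed -i 's/O1=(.002/O1=(.001/' cfg.py
python3 - <<'E'
from h import *; from cfg import *
snap('wrist','w24')
coverpose(C1,O1); plan(C1,O1,10,60,20)
E
```

```text
cover in case mm [ 6.8  0.1 98.5] yaw,tilt,roll [-0.8 20.5  0. ]
tcp target [0.6478 0.0468 0.0729] shift cm [ 0.32 -0.09 -3.85] turn [-0.2  0.6  0.7] | [-0.3  1.3 -0.4]
```

View pics/w24.png

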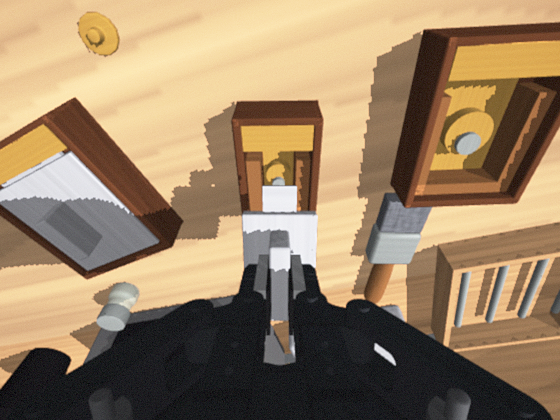

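Request:
{"op": "carry_out", "data": {
  "commands": [
    [[0.3, -0.1, -2], [-0.2, 0.6, 0.7]],
    [[0, 0, -1.3], [0, 0, 0]],
    [[0, 0, 0], [0, 0, 0]]
  ]
}}

```text
t: 22.8
ee_pos: [0.6458, 0.0454, 0.0775]
tcp_rot: [0.779, 0.603, 0.105, 0.137]
wrist_force: [-0.5, -0.1, -0.3]
width: 0.0083
```

Run:
```python
from h import *; from cfg import *
snap('wrist','w25')
coverpose(C1,O1); plan(C1,O1,11.5,39.5,20)
```

```text
cover in case mm [ 8.9 -1.8 65.5] yaw,tilt,roll [-0.1 19.9 -0.1]
tcp target [0.6492 0.0464 0.0524] shift cm [ 0.3   0.11 -2.6 ] turn [ 0.  -0.1  0.1] | [-0.2  0.4 -0.6]
```

View pics/w25.png

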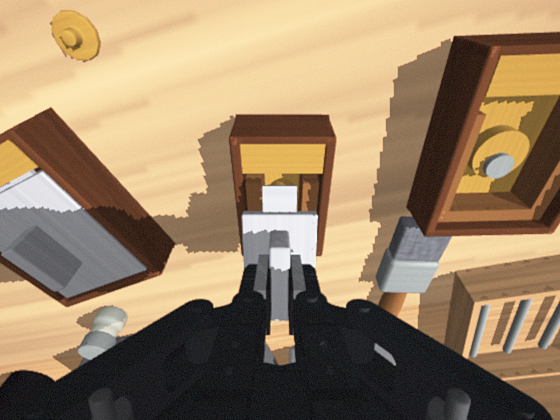

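Request:
{"op": "carry_out", "data": {
  "commands": [
    [[0.2, 0.1, -1], [0, 0, 0]],
    [[0, 0, -0.6], [0, 0, 0]],
    [[0, 0, 0], [0, 0, 0]]
  ]
}}

```text
t: 23.15
ee_pos: [0.6491, 0.046, 0.0634]
tcp_rot: [0.779, 0.603, 0.106, 0.138]
wrist_force: [-1.1, 0.1, -0.6]
width: 0.0083
```

Run:
```python
from h import *; from cfg import *
snap('wrist','w26')
coverpose(C1,O1); plan(C1,O1,11.5,39.5,20)
```

```text
cover in case mm [11.6 -0.4 50.8] yaw,tilt,roll [-0.1 20.1 -0.1]
tcp target [0.6492 0.0464 0.0524] shift cm [-0.    0.05 -1.13] turn [0.  0.  0.1] | [ 0.5  0.6 -0.6]
```

View pics/w26.png

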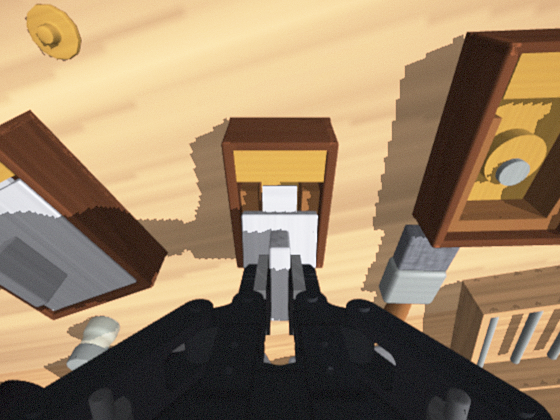

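Centred (lip 233–326, tab centre 280). Go down.

Request:
{"op": "carry_out", "data": {
  "commands": [
    [[0, 0, -0.6], [0, 0, 0]],
    [[0, 0, -0.5], [0, 0, 0]],
    [[0, 0, 0], [0, 0, 0]]
  ]
}}

```text
t: 23.5
ee_pos: [0.6499, 0.0461, 0.0528]
tcp_rot: [0.779, 0.603, 0.107, 0.138]
wrist_force: [-0.6, 0.4, -0.1]
width: 0.0083
```

Run:
```python
from h import *; from cfg import *
snap('wrist','w27')
coverpose(C1,O1); plan(C1,O1,0.5,39.5,20)
```

```text
cover in case mm [12.4 -0.1 40.2] yaw,tilt,roll [-0.1 20.1 -0. ]
tcp target [0.6386 0.0492 0.0524] shift cm [-1.14  0.31 -0.07] turn [0.  0.1 0.1] | [-0.2 -0.9 -0.3]
```

View pics/w27.png

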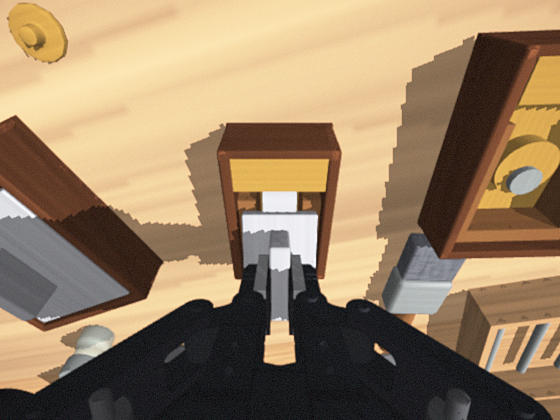

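Request:
{"op": "carry_out", "data": {
  "commands": [
    [[-0.6, 0.15, 0], [0, 0, 0]],
    [[-0.5, 0.15, 0], [0, 0, 0]],
    [[0, 0, 0], [0, 0, 0]]
  ]
}}

```text
t: 23.85
ee_pos: [0.6382, 0.0494, 0.0534]
tcp_rot: [0.779, 0.603, 0.107, 0.138]
wrist_force: [-0.7, -0.4, 0.2]
width: 0.008
```

Run:
```python
from h import *; from cfg import *
snap('wrist','w28')
coverpose(C1,O1); plan(C1,O1,0.5,33,10)
```

```text
cover in case mm [ 0.4  0.1 40.6] yaw,tilt,roll [-0.1 20.2 -0. ]
tcp target [0.6408 0.0486 0.0464] shift cm [ 0.23 -0.07 -0.71] turn [2.5 9.9 0.1] | [ 0.  -1.1 -0.2]
```

View pics/w28.png

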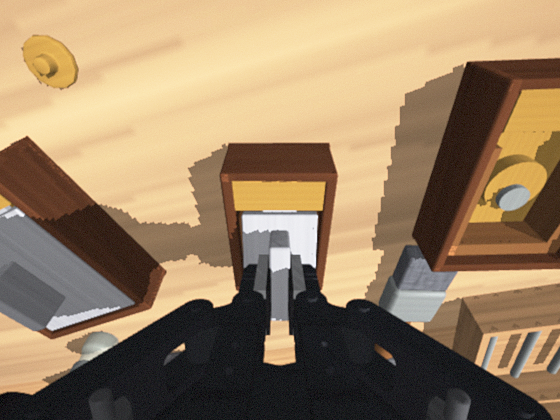

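Request:
{"op": "carry_out", "data": {
  "commands": [
    [[0.2, -0.05, -0.4], [1.25, 5, 0]],
    [[0.2, -0.05, -0.35], [1.25, 5, 0]],
    [[0, 0, 0], [0, 0, 0]]
  ]
}}

```text
t: 24.2
ee_pos: [0.6422, 0.049, 0.0465]
tcp_rot: [0.787, 0.611, 0.052, 0.067]
wrist_force: [-0.2, -0.1, -0.5]
width: 0.0082
```

Run:
```python
from h import *; from cfg import *
coverpose(C1,O1); plan(C1,O1,0.5,29,4)
```

```text
cover in case mm [ 1.7  0.7 33.2] yaw,tilt,roll [ 0.   9.7 -0. ]
tcp target [0.6421 0.0483 0.0424] shift cm [-0.   -0.07 -0.41] turn [ 1.4  5.5 -0. ] | [-0.2 -0.1 -0.5]
```

Request:
{"op": "carry_out", "data": {
  "commands": [
    [[0, -0.05, -0.2], [0.7, 2.8, 0]],
    [[0, 0, -0.2], [0.7, 2.8, 0]],
    [[0, 0, 0], [0, 0, 0]]
  ]
}}

```text
t: 24.5
ee_pos: [0.6424, 0.0483, 0.0422]
tcp_rot: [0.79, 0.612, 0.021, 0.028]
wrist_force: [-0.5, 0.2, 0.0]
width: 0.0083
```

Run:
```python
from h import *; from cfg import *
coverpose(C1,O1); plan(C1,O1,0,27,0)
snap('wrist','w29')
```

```text
cover in case mm [ 0.7  0.  28.7] yaw,tilt,roll [-0.   4.  -0.1]
tcp target [0.6426 0.0482 0.0404] shift cm [ 0.02 -0.01 -0.18] turn [1.1 3.9 0. ] | [-0.5  0.2  0. ]
```

View pics/w29.png

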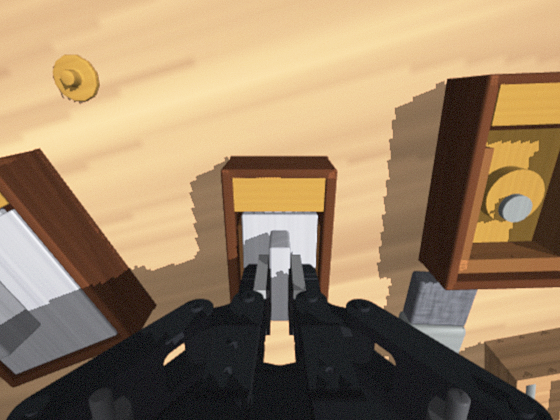

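Request:
{"op": "carry_out", "data": {
  "commands": [
    [[0.05, 0, -0.1], [0.5, 2, 0]],
    [[0.05, 0, -0.1], [0.5, 2, 0]],
    [[0, 0, -0.05], [0, 0, 0]],
    [[0, 0, -0.1], [0, 0, 0]]
  ]
}}

```text
t: 24.95
ee_pos: [0.6427, 0.0487, 0.04]
tcp_rot: [0.79, 0.613, 0.001, 0.004]
wrist_force: [-5.3, -1.3, 11.1]
width: 0.0084
```

Run:
```python
from h import *; from cfg import *
coverpose(C1,O1); plan(C1,O1,0,27,0)
```

```text
cover in case mm [ 0.   0.5 26.6] yaw,tilt,roll [-0.   0.4 -0.2]
tcp target [0.6426 0.0482 0.0404] shift cm [-0.01 -0.06  0.04] turn [0.3 0.4 0. ] | [-5.3 -1.3 11.1]
```

Seated with 11 N contact. Release and lift.

Request:
{"op": "carry_out", "data": {
  "commands": [
    [[0, 0, 0.05], [0.2, 0.3, 0]],
    [[0, 0, 0], [0, 0, 0]],
    [[0, 0, 0], [0, 0, 0]]
  ],
  "grip": 0.5
}}

```text
t: 25.25
ee_pos: [0.642, 0.0493, 0.0408]
tcp_rot: [0.79, 0.613, 0.001, 0.003]
wrist_force: [1.0, 0.5, -0.0]
width: 0.0427
```

Request:
{"op": "carry_out", "data": {
  "commands": [
    [[0, 0, 2], [0, 0, 0]],
    [[0, 0, 4], [0, 0, 0]],
    [[-1, 2, 4], [0, 0, 0]],
    [[-1, 4, 2], [0, 0, 0]],
    [[0, 4, 0], [0, 0, 0]]
  ]
}}

```text
t: 25.75
ee_pos: [0.6183, 0.147, 0.1617]
tcp_rot: [0.792, 0.61, 0.0, 0.003]
wrist_force: [1.6, -0.0, 0.8]
width: 0.0426
```

Request:
{"op": "carry_out", "data": {
  "commands": [
    [[0, 3, 0], [0, 0, 0]],
    [[0, 0, 0], [0, 0, 0]]
  ]
}}

```text
t: 25.95
ee_pos: [0.6181, 0.1831, 0.1637]
tcp_rot: [0.791, 0.612, 0.003, 0.004]
wrist_force: [-0.1, -0.1, -0.6]
width: 0.0427
```

Run:
```python
from h import *
snap('wrist','w30');snap('top','t30')
print(get_obs()['ee_pos'])
```

```text
[0.6181106  0.17982005 0.16298087]
```

View pics/w30.png

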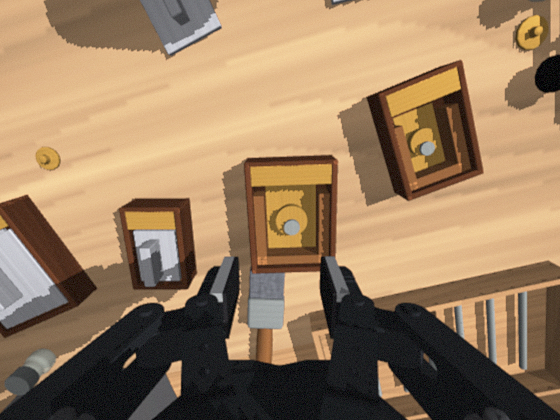

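View pics/t30.png

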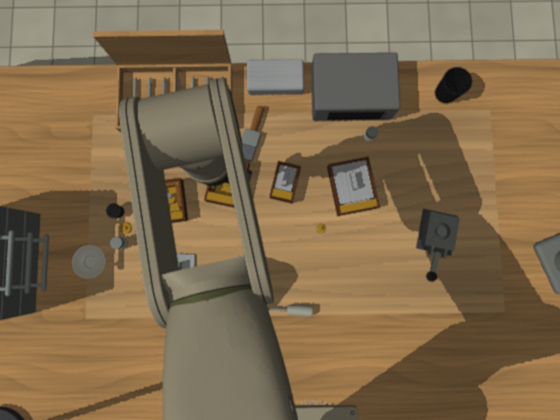

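Run:
```python
from h import *
print('case3');case('w30',(240,150,342,278),86)
print('case2');case('w30',(362,55,488,205),74)
im,d,o=load('w30');P=cloud('wrist',d,o)
for v in(236,250,280): print(v,[np.median(P[v-2:v+3,u-2:u+3,2]).round(4) for u in(139,170,173)])
```

```text
case3
box [637.2, 191.1, 114.2, 85.8, -12.5] origin 645.0 189.4
lip [594.9, 200.2, 17.7, 74.5, -12.6] origin 644.7 189.1
case2
box [591.9, 329.6, 102.0, 73.3, 7.4] origin 599.8 330.6
lip [554.5, 325.5, 18.0, 60.8, 6.9] origin 599.2 330.9
236 [np.float64(0.0356), np.float64(0.0357), np.float64(0.0357)]
250 [np.float64(0.0367), np.float64(0.0355), np.float64(0.0357)]
280 [np.float64(0.0326), np.float64(0.0324), np.float64(0.0318)]
```

Run:
```python
from h import *
im,d,o=load('w30');P=cloud('wrist',d,o)
for v in range(228,292,4): print(v,P[v,[135,140,168,172]][:,2].round(4),im[v,172])
cv2.imwrite('pics/c30.png',cv2.resize(im[190:300,110:200,::-1],None,fx=5,fy=5,interpolation=cv2.INTER_CUBIC))
```

```text
228 [0.0373 0.0383 0.0359 0.0372] [205 155  68]
232 [0.0371 0.035  0.0367 0.0344] [211 210 218]
236 [0.0354 0.0359 0.0353 0.0357] [204 203 211]
240 [0.035  0.0364 0.0359 0.0352] [205 206 212]
244 [0.0282 0.0368 0.0357 0.034 ] [206 209 214]
248 [0.0292 0.0591 0.0356 0.0357] [206 205 212]
252 [0.0307 0.0607 0.035  0.0357] [198 201 205]
256 [0.0335 0.0359 0.0353 0.0361] [197 197 204]
260 [0.0327 0.0364 0.0355 0.0361] [198 199 206]
264 [0.0343 0.0357 0.035  0.0349] [198 200 205]
268 [0.0355 0.0351 0.0348 0.035 ] [116 116 118]
272 [0.0359 0.0276 0.0352 0.0362] [116 118 123]
276 [0.0361 0.029  0.0356 0.0367] [121 122 126]
280 [0.0365 0.0311 0.0283 0.0288] [94 93 97]
284 [0.0362 0.035  0.0361 0.0354] [50 33 10]
288 [0.0371 0.0366 0.0367 0.0364] [47 24 10]
```

View pics/c30.png

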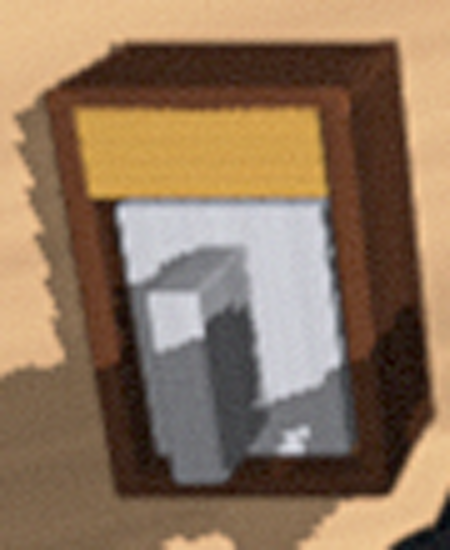

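Request:
{"op": "carry_out", "data": {
  "commands": [
    [[-3.6, -0.9, 0], [0, 0, 5]],
    [[-3.6, -0.9, 0], [0, 0, 5]],
    [[-3.6, -0.9, 0], [0, 0, 5]],
    [[-3.6, -0.8, 0], [0, 0, 5]],
    [[-2.5, -0.6, 0], [0, 0, 5]]
  ]
}}

```text
t: 26.55
ee_pos: [0.4442, 0.1314, 0.1558]
tcp_rot: [0.637, 0.771, -0.002, 0.003]
wrist_force: [0.4, -0.3, 0.7]
width: 0.0426
```

Request:
{"op": "carry_out", "data": {
  "commands": [
    [[0, 0, 0], [0, 0, 0]],
    [[0, 0, 0], [0, 0, 0]]
  ]
}}

```text
t: 26.75
ee_pos: [0.4414, 0.1286, 0.1545]
tcp_rot: [0.638, 0.77, -0.002, 0.003]
wrist_force: [-0.0, -0.4, -0.4]
width: 0.0431
```

Run:
```python
from h import *
snap('wrist','w31')
print(get_obs()['ee_pos'],turn(100.3))
```

```text
[0.44141942 0.12864216 0.15439446] [ 0.4  0.  -0.5]
```

View pics/w31.png

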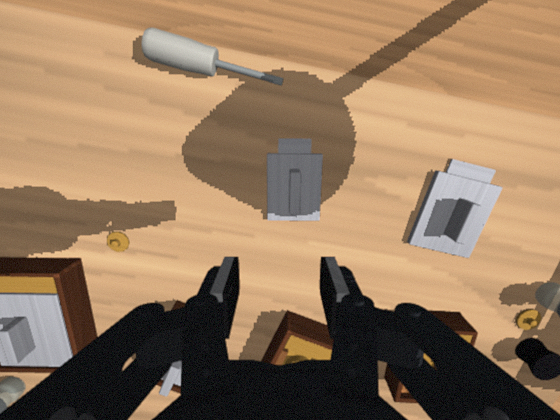

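Run:
```python
from h import *
cover('w31',(255,130,332,226));cover('w31',(395,150,505,265))
```

```text
rib n 462 z 0.0327 [426.8, 139.7, 39.7, 9.3, 11.4] mean [0.4261 0.1394 0.0326]
plate+tab z 0.0086 [420.9, 138.5, 82.8, 53.8, 10.0]
rib n 593 z 0.0325 [425.1, 304.6, 40.0, 14.2, -3.0] mean [0.4247 0.3049 0.0317]
plate+tab z 0.0088 [418.9, 305.6, 94.5, 71.6, -2.8]
```

Request:
{"op": "carry_out", "data": {
  "commands": [
    [[-1.4, 1.1, -2], [0.4, 0, -0.4]],
    [[0, 0, -4], [0, 0, 0]],
    [[-0.1, 0, -4], [0, 0, 0]],
    [[0, 0, -1], [0, 0, 0]],
    [[0, 0, 0], [0, 0, 0]]
  ]
}}

```text
t: 27.3
ee_pos: [0.4324, 0.1391, 0.0443]
tcp_rot: [0.644, 0.765, 0.003, 0.003]
wrist_force: [-0.6, 0.5, 0.8]
width: 0.0424
```

Run:
```python
from h import *
o=get_obs();print(o['ee_pos'],turn(100.3),(np.array([.4278,.1397,.0125])-o['ee_pos'])*100)
```

```text
[0.43241387 0.13914264 0.04427307] [-0.   0.5  0.4] [-0.46138707  0.05573557 -3.17730746]
```

Request:
{"op": "carry_out", "data": {
  "commands": [
    [[-0.5, 0.1, -1.5], [0, 0.4, 0.4]],
    [[-0.1, 0, -1], [0, 0, 0]],
    [[0, 0, 0], [0, 0, 0]]
  ]
}}

```text
t: 27.6
ee_pos: [0.4294, 0.1406, 0.0209]
tcp_rot: [0.641, 0.767, 0.002, 0.002]
wrist_force: [0.4, 0.2, -0.4]
width: 0.0423
```

Run:
```python
from h import *
o=get_obs();print(o['ee_pos'],turn(100.3),(np.array([.4278,.1397,.0125])-o['ee_pos'])*100)
```

```text
[0.42943358 0.14057244 0.02089328] [-0.1  0.3  0.1] [-0.16335753 -0.08724419 -0.83932803]
```

Request:
{"op": "carry_out", "data": {
  "commands": [
    [[-0.2, -0.1, -0.5], [0, 0.2, 0]],
    [[0, 0, -0.3], [0, 0, 0]],
    [[0, 0, 0], [0, 0, 0]]
  ]
}}

```text
t: 27.9
ee_pos: [0.429, 0.1398, 0.0141]
tcp_rot: [0.641, 0.767, 0.002, 0.001]
wrist_force: [-0.2, -0.5, -0.3]
width: 0.0427
```

Request:
{"op": "carry_out", "data": {
  "commands": [
    [[0, 0, 0], [0, 0, 0]],
    [[0, 0, 0], [0, 0, 0]],
    [[0, 0, 0], [0, 0, 0]],
    [[0, 0, 0], [0, 0, 0]]
  ],
  "grip": 1,
  "newtons": 80
}}

```text
t: 28.3
ee_pos: [0.43, 0.14, 0.0154]
tcp_rot: [0.641, 0.767, 0.003, 0.002]
wrist_force: [-0.3, -0.2, -0.4]
width: 0.0077
```

Request:
{"op": "carry_out", "data": {
  "commands": [
    [[0, 0, 1], [0, 0, 0]],
    [[0, 0, 2], [0, 0, 0]],
    [[0, 0, 3], [0, 0, 0]],
    [[0, 0, 4], [0, 0, 0]],
    [[0, 0, 0], [0, 0, 0]]
  ]
}}

```text
t: 28.8
ee_pos: [0.4278, 0.1396, 0.12]
tcp_rot: [0.641, 0.767, 0.002, 0.001]
wrist_force: [1.2, -0.5, 0.6]
width: 0.008
```

```bash
cat >> cfg.py <<'E'
C2=(.5996,.3307,7.6)
O2=(.0015,0,.0154)
E
python3 - <<'E'
from h import *; from cfg import *
snap('wrist','w32');im,d,o=load('w32')
cv2.imwrite('pics/c32.png',cv2.resize(im[130:330,180:380,::-1],None,fx=3,fy=3,interpolation=cv2.INTER_CUBIC))
coverpose(C2,O2); plan(C2,O2,12,85,20)
E
```

```text
cover in case mm [-198.5 -166.8  101.9] yaw,tilt,roll [2.6 0.  0. ]
tcp target [0.6077 0.3318 0.1   ] shift cm [18.13 19.25 -1.73] turn [  3.1 -19.8  -2.6] | [ 0.3 -0.4 -0.7]
```

View pics/c32.png

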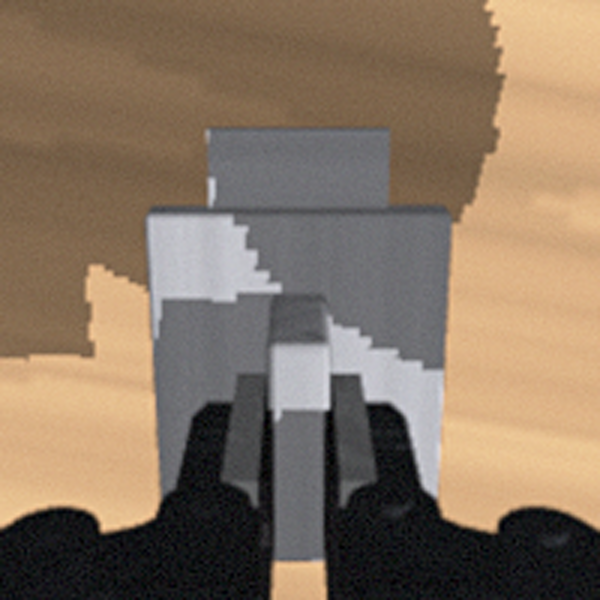

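Request:
{"op": "carry_out", "data": {
  "commands": [
    [[3, 3.2, 0.2], [0.6, -4, -0.5]],
    [[3, 3.2, 0.2], [0.6, -4, -0.5]],
    [[3, 3.2, 0.2], [0.6, -4, -0.5]],
    [[3, 3.2, 0.2], [0.6, -4, -0.5]],
    [[3, 3.2, 0], [0.6, -4, -0.5]]
  ]
}}

```text
t: 29.35
ee_pos: [0.5784, 0.3011, 0.1237]
tcp_rot: [0.65, 0.739, 0.135, 0.119]
wrist_force: [0.2, -1.5, -0.6]
width: 0.0081
```

Request:
{"op": "carry_out", "data": {
  "commands": [
    [[2.5, 2.7, 0], [0, 0, 0]],
    [[0, 0, 0], [0, 0, 0]],
    [[0, 0, 0], [0, 0, 0]]
  ]
}}

```text
t: 29.65
ee_pos: [0.6019, 0.3321, 0.1168]
tcp_rot: [0.649, 0.74, 0.132, 0.117]
wrist_force: [0.5, -0.3, 0.2]
width: 0.0076
```

Run:
```python
from h import *; from cfg import *
f=lambda x,y:((x+.5)/3-.5+180,(y+.5)/3-.5+130)
held('w32',f(298,128),.003,.0154); held('w32',f(300,212),.008,.0154)
snap('wrist','w33')
coverpose(C2,O2); plan(C2,O2,12,60,20)
```

```text
tool x(left/right) -0.2 along cover x -49.5
tool x(left/right) 0.1 along cover x -35.5
cover in case mm [  6.2   0.7 101.9] yaw,tilt,roll [-0.1 20.4 -0.2]
tcp target [0.6077 0.3318 0.075 ] shift cm [ 0.59  0.   -4.19] turn [0.1 0.4 0.1] | [-0.8  0.1 -1.2]
```

View pics/w33.png

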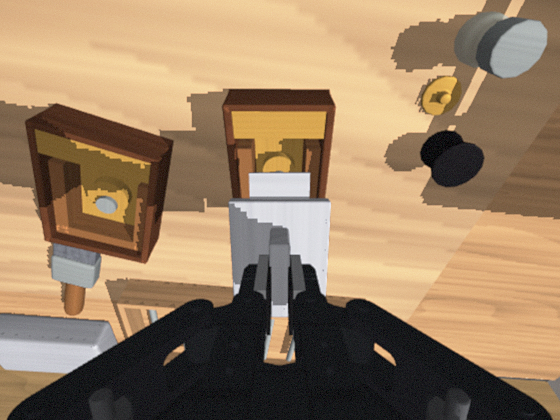

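Run:
```python
from h import *
case('w33',(215,80,345,200),74)
```

```text
box [576.1, 328.1, 72.2, 71.7, 7.5] origin 584.0 329.1
lip [554.5, 325.1, 17.5, 60.6, 7.5] origin 599.1 331.0
```

Request:
{"op": "carry_out", "data": {
  "commands": [
    [[0.5, 0, -2], [0.1, 0.4, 0.1]],
    [[0, 0, -2], [0, 0, 0]],
    [[0, 0, 0], [0, 0, 0]]
  ]
}}

```text
t: 30.0
ee_pos: [0.6057, 0.3296, 0.0764]
tcp_rot: [0.649, 0.741, 0.13, 0.114]
wrist_force: [-0.9, -0.1, -0.6]
width: 0.0079
```

Run:
```python
from h import *; from cfg import *
snap('wrist','w34')
coverpose(C2,O2); plan(C2,O2,12,42,20)
case('w34',(180,60,390,200),74)
```

```text
cover in case mm [10.7 -1.7 63.2] yaw,tilt,roll [-0.1 20.1  0. ]
tcp target [0.6077 0.3318 0.057 ] shift cm [ 0.11  0.18 -2.12] turn [-0.1  0.   0.1] | [-0.  -0.3 -0.4]
box [564.5, 326.5, 48.6, 71.7, 7.5] origin 572.4 327.5
lip [555.0, 325.1, 17.5, 60.7, 7.5] origin 599.6 331.0
```

View pics/w34.png

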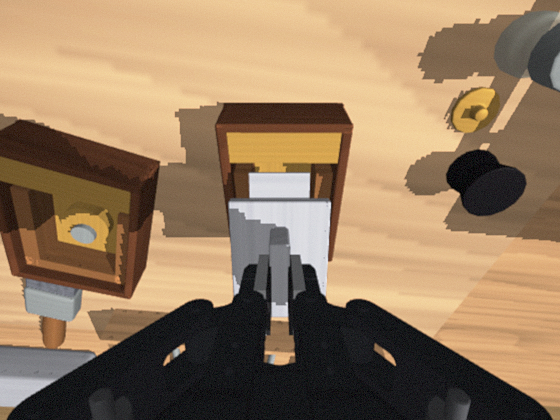

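Request:
{"op": "carry_out", "data": {
  "commands": [
    [[0, 0.2, -0.8], [0, 0, 0]],
    [[0, 0, -0.4], [0, 0, 0]],
    [[0, 0, 0], [0, 0, 0]]
  ]
}}

```text
t: 30.35
ee_pos: [0.6078, 0.3318, 0.0692]
tcp_rot: [0.649, 0.74, 0.133, 0.115]
wrist_force: [0.5, 0.4, -0.1]
width: 0.0079
```

Run:
```python
from h import *; from cfg import *
snap('wrist','w35')
coverpose(C2,O2); plan(C2,O2,12,41.5,20)
```

```text
cover in case mm [12.3  0.1 54.5] yaw,tilt,roll [-0.1 20.3  0.1]
tcp target [0.6077 0.3318 0.0565] shift cm [-0.02 -0.01 -1.3 ] turn [-0.2  0.3  0.1] | [ 0.2  0.4 -1.1]
```

View pics/w35.png

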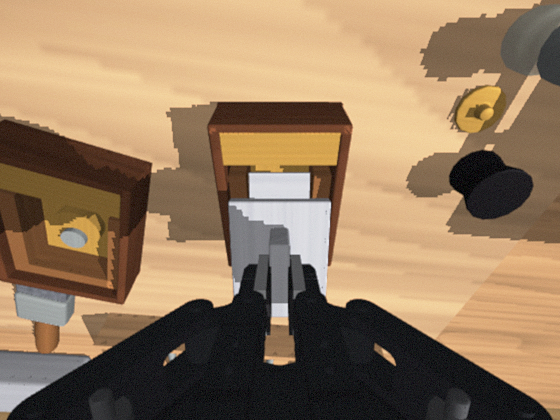

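Request:
{"op": "carry_out", "data": {
  "commands": [
    [[0, 0, -0.7], [0, 0.2, 0]],
    [[0, 0, -0.5], [0, 0, 0]],
    [[0, 0, 0], [0, 0, 0]]
  ]
}}

```text
t: 30.7
ee_pos: [0.6086, 0.3324, 0.058]
tcp_rot: [0.649, 0.74, 0.133, 0.114]
wrist_force: [0.2, 1.0, -1.6]
width: 0.0079
```

Run:
```python
from h import *; from cfg import *
snap('wrist','w36')
coverpose(C2,O2); plan(C2,O2,0.5,41.5,20)
```

```text
cover in case mm [13.2  0.6 43.3] yaw,tilt,roll [-0.1 20.2  0.2]
tcp target [0.5963 0.3303 0.0565] shift cm [-1.24 -0.22 -0.18] turn [-0.2  0.2  0.1] | [ 0.   0.5 -0.3]
```

View pics/w36.png

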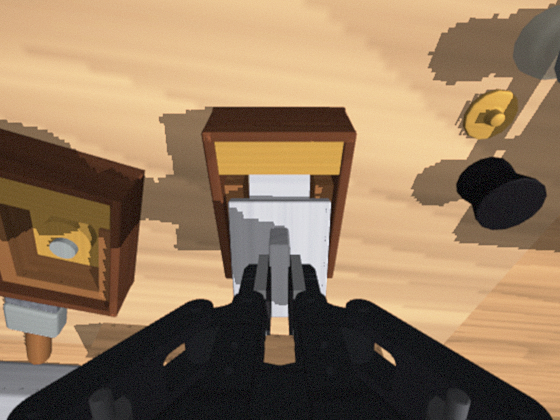

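Request:
{"op": "carry_out", "data": {
  "commands": [
    [[-0.4, -0.1, -0.2], [0, 0, 0]],
    [[-0.4, -0.1, 0], [0, 0, 0]],
    [[-0.4, 0, 0], [0, 0, 0]],
    [[0, 0, 0], [0, 0, 0]]
  ]
}}

```text
t: 31.15
ee_pos: [0.5956, 0.3303, 0.0561]
tcp_rot: [0.649, 0.74, 0.133, 0.114]
wrist_force: [0.3, -0.4, -0.5]
width: 0.0081
```

Run:
```python
from h import *; from cfg import *
snap('wrist','w37')
coverpose(C2,O2); plan(C2,O2,0.5,34,10)
```

```text
cover in case mm [ 0.2  0.2 41.2] yaw,tilt,roll [-0.1 20.2  0.2]
tcp target [0.5989 0.3306 0.0494] shift cm [ 0.31  0.02 -0.68] turn [-1.5 10.1  0.1] | [ 0.8  0.3 -1.9]
```

View pics/w37.png

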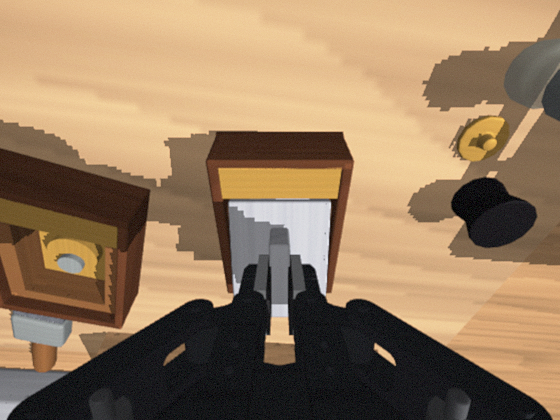

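Request:
{"op": "carry_out", "data": {
  "commands": [
    [[0.25, 0, -0.35], [-0.7, 5, 0]],
    [[0.2, 0, -0.35], [-0.7, 5, 0]],
    [[0, 0, 0], [0, 0, 0]]
  ]
}}

```text
t: 31.5
ee_pos: [0.5994, 0.3306, 0.049]
tcp_rot: [0.656, 0.749, 0.065, 0.056]
wrist_force: [-0.3, -0.8, -0.4]
width: 0.0081
```

Run:
```python
from h import *; from cfg import *
coverpose(C2,O2); plan(C2,O2,0.5,29.5,4)
```

```text
cover in case mm [ 1.  -0.  33.6] yaw,tilt,roll [-0.   9.8  0.1]
tcp target [0.6005 0.3308 0.045 ] shift cm [ 0.11  0.02 -0.41] turn [-0.9  5.8  0. ] | [-0.3 -0.8 -0.4]
```

Request:
{"op": "carry_out", "data": {
  "commands": [
    [[0.1, 0, -0.2], [-0.4, 2.9, 0]],
    [[0.05, 0, -0.2], [-0.4, 2.9, 0]],
    [[0, 0, 0], [0, 0, 0]]
  ]
}}

```text
t: 31.8
ee_pos: [0.6013, 0.3306, 0.0446]
tcp_rot: [0.659, 0.751, 0.028, 0.023]
wrist_force: [0.3, -0.2, -0.7]
width: 0.0079
```

Run:
```python
from h import *; from cfg import *
coverpose(C2,O2); plan(C2,O2,0.3,27,0)
snap('wrist','w38')
```

```text
cover in case mm [ 1.3 -0.3 29.1] yaw,tilt,roll [-0.1  4.1  0.1]
tcp target [0.6014 0.3309 0.0424] shift cm [ 0.01  0.03 -0.22] turn [-0.6  4.1  0.1] | [ 0.3 -0.2 -0.7]
```

View pics/w38.png

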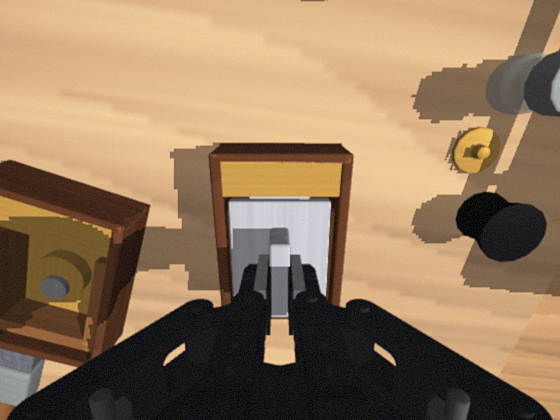

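Request:
{"op": "carry_out", "data": {
  "commands": [
    [[0, 0, -0.1], [-0.3, 2, 0]],
    [[0, 0, -0.1], [-0.3, 2, 0]],
    [[0, 0, -0.1], [0, 0.2, 0]],
    [[0, 0, -0.1], [0, 0, 0]]
  ]
}}

```text
t: 32.25
ee_pos: [0.6001, 0.3309, 0.0421]
tcp_rot: [0.659, 0.752, 0.002, 0.003]
wrist_force: [-4.1, -3.4, 9.2]
width: 0.0078
```

Run:
```python
from h import *; from cfg import *
coverpose(C2,O2); plan(C2,O2,0,27,0)
```

```text
cover in case mm [-0.9  0.2 26.7] yaw,tilt,roll [-0.   0.4 -0.1]
tcp target [0.6011 0.3309 0.0424] shift cm [ 0.1  -0.    0.03] turn [0.  0.4 0. ] | [-4.1 -3.4  9.2]
```

Request:
{"op": "carry_out", "data": {
  "commands": [
    [[0.05, 0, 0.03], [0, 0.4, 0]],
    [[0, 0, 0], [0, 0, 0]],
    [[0, 0, 0], [0, 0, 0]]
  ],
  "grip": 0.5
}}

```text
t: 32.55
ee_pos: [0.6002, 0.3314, 0.043]
tcp_rot: [0.659, 0.752, 0.002, 0.002]
wrist_force: [0.0, -0.6, -0.3]
width: 0.0426
```

Request:
{"op": "carry_out", "data": {
  "commands": [
    [[0, 0, 2], [0, 0, 0]],
    [[0, 0, 4], [0, 0, 0]],
    [[0, 0, 4], [0, 0, 0]],
    [[0, 0, 2], [0, 0, 0]],
    [[0, 0, 0], [0, 0, 0]]
  ]
}}

```text
t: 33.05
ee_pos: [0.597, 0.3304, 0.1639]
tcp_rot: [0.659, 0.752, 0.001, 0.002]
wrist_force: [-0.1, 0.5, 0.3]
width: 0.0427
```

Run:
```python
from h import *
snap('wrist','w40')
print(get_obs()['ee_pos'])
im,d,o=load('w40')
cv2.imwrite('pics/c40.png',cv2.resize(im[100:300,180:380,::-1],None,fx=3,fy=3,interpolation=cv2.INTER_CUBIC))
```

```text
[0.59659024 0.33023219 0.162272  ]
```

View pics/w40.png

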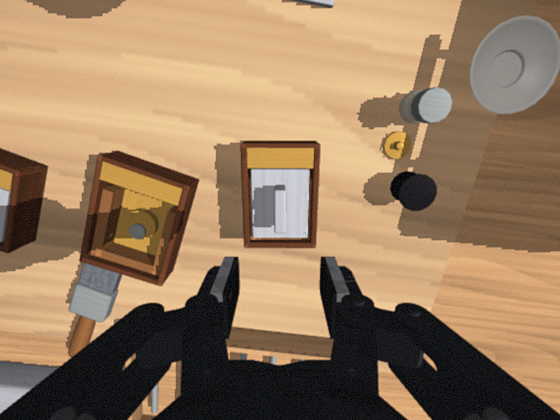

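View pics/c40.png

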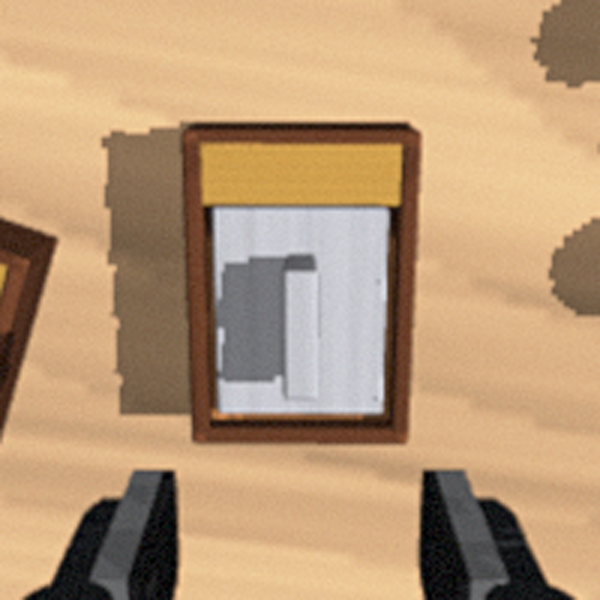

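Run:
```python
from h import *
im,d,o=load('w40');P=cloud('wrist',d,o)
for v in(172,178,190,205,220,232,235): print(v,[np.median(P[v-1:v+2,u-2:u+3,2]).round(4) for u in(256,268,295,304)])
print('lip',np.median(P[152:164,252:310,2]),'walls',np.median(P[160:235,245:248,2]),np.median(P[160:235,314:316,2]))
case('w40',(80,145,202,285),86)
```

```text
172 [np.float64(0.0359), np.float64(0.0357), np.float64(0.0356), np.float64(0.0361)]
178 [np.float64(0.0356), np.float64(0.0358), np.float64(0.0357), np.float64(0.0358)]
190 [np.float64(0.036), np.float64(0.0356), np.float64(0.0358), np.float64(0.0359)]
205 [np.float64(0.0355), np.float64(0.0357), np.float64(0.0358), np.float64(0.0361)]
220 [np.float64(0.0358), np.float64(0.0358), np.float64(0.036), np.float64(0.0356)]
232 [np.float64(0.0357), np.float64(0.0355), np.float64(0.0358), np.float64(0.0355)]
235 [np.float64(0.0355), np.float64(0.0358), np.float64(0.0358), np.float64(0.0357)]
lip 0.036823008803399726 walls 0.036635116814655866 0.036922811201468814
box [636.7, 191.6, 115.1, 86.6, -12.6] origin 644.5 189.9
lip [595.0, 200.0, 17.7, 74.8, -12.2] origin 644.8 189.2
```

Request:
{"op": "carry_out", "data": {
  "commands": [
    [[-3.8, -0.6, 0], [0, 0, -3]],
    [[-3.8, -0.6, 0], [0, 0, -3]],
    [[-3.8, -0.6, 0], [0, 0, -3]],
    [[-3, -0.5, 0], [0, 0, -1.5]],
    [[0, 0, 0], [0, 0, 0]]
  ]
}}

```text
t: 33.6
ee_pos: [0.4425, 0.3027, 0.1461]
tcp_rot: [0.728, 0.686, -0.009, -0.001]
wrist_force: [0.2, 0.5, -0.7]
width: 0.0426
```

Run:
```python
from h import *
snap('wrist','w41')
print(get_obs()['ee_pos'],turn(87.1))
```

```text
[0.44393413 0.30285035 0.1463091 ] [ 0.6 -0.7  0.5]
```

View pics/w41.png

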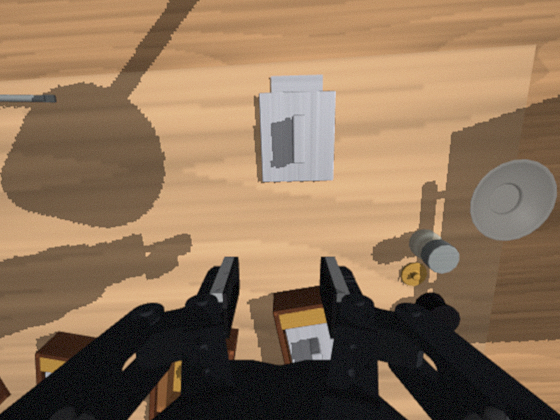

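Run:
```python
from h import *
cover('w41',(245,65,348,195))
```

```text
rib n 578 z 0.0328 [381.1, 321.5, 39.5, 9.5, -2.7] mean [0.3809 0.3214 0.0327]
plate+tab z 0.0087 [374.9, 321.5, 93.8, 68.5, -2.1]
```

Request:
{"op": "carry_out", "data": {
  "commands": [
    [[-3.1, 0.9, 0], [0.6, -0.7, 0.6]],
    [[-3.1, 0.9, -2], [0, 0, 0]],
    [[0, 0, -4], [0, 0, 0]],
    [[0, 0, -1], [0, 0, 0]],
    [[0, 0, 0], [0, 0, 0]]
  ]
}}

```text
t: 34.15
ee_pos: [0.3819, 0.3208, 0.0708]
tcp_rot: [0.724, 0.69, -0.001, 0.0]
wrist_force: [-0.1, -0.6, -0.4]
width: 0.0427
```

Run:
```python
from h import *
snap('wrist','w42')
cover('w42',(180,60,400,260))
o=get_obs();print(o['ee_pos'],turn(87.6),(np.array([.3817,.3213,.0125])-o['ee_pos'])*100)
```

```text
rib n 768 z 0.0327 [377.8, 321.5, 36.1, 9.5, -2.8] mean [0.3773 0.3215 0.0325]
plate+tab z 0.0087 [367.5, 321.7, 81.1, 68.4, -2.1]
[0.38202093 0.32073911 0.07118881] [ 0.1 -0.   0.4] [-0.03209341  0.05608865 -5.86888144]
```

View pics/w42.png

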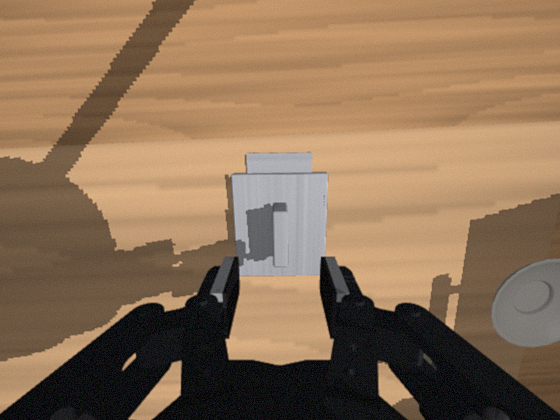

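Request:
{"op": "carry_out", "data": {
  "commands": [
    [[-0.1, 0, -2], [0, 0, 0.4]],
    [[-0.1, 0, -2], [0, 0, 0]],
    [[0, 0, -0.8], [0, 0, 0]],
    [[0, 0, 0], [0, 0, 0]]
  ]
}}

```text
t: 34.6
ee_pos: [0.3868, 0.3229, 0.0281]
tcp_rot: [0.722, 0.691, 0.004, 0.001]
wrist_force: [0.7, 0.3, 0.4]
width: 0.0427
```

Run:
```python
from h import *
o=get_obs();print(o['ee_pos'],turn(87.6),(np.array([.3817,.3214,.0125])-o['ee_pos'])*100)
```

```text
[0.38677749 0.32290209 0.02808072] [-0.2  0.4  0.1] [-0.50774895 -0.1502088  -1.55807175]
```

Request:
{"op": "carry_out", "data": {
  "commands": [
    [[-0.5, -0.2, -0.6], [-0.2, 0.4, 0]],
    [[0, 0, -0.6], [0, 0, 0]],
    [[0, 0, 0], [0, 0, 0]]
  ]
}}

```text
t: 34.9
ee_pos: [0.3841, 0.3219, 0.0185]
tcp_rot: [0.723, 0.691, 0.002, 0.001]
wrist_force: [-0.9, -0.4, -0.4]
width: 0.0429
```

Run:
```python
from h import *
o=get_obs();print(o['ee_pos'],turn(87.6),(np.array([.3817,.3214,.0125])-o['ee_pos'])*100)
```

```text
[0.384131   0.32193107 0.01854764] [-0.1  0.2  0.2] [-0.24309962 -0.05310721 -0.60476402]
```

Request:
{"op": "carry_out", "data": {
  "commands": [
    [[-0.2, 0, -0.4], [0, 0.2, 0]],
    [[-0.1, 0, -0.2], [0, 0, 0]],
    [[0, 0, 0], [0, 0, 0]]
  ]
}}

```text
t: 35.2
ee_pos: [0.3814, 0.3224, 0.013]
tcp_rot: [0.723, 0.691, 0.001, -0.001]
wrist_force: [0.3, -0.4, 0.4]
width: 0.0428
```

Request:
{"op": "carry_out", "data": {
  "commands": [
    [[0, 0, 0], [0, 0, 0]],
    [[0, 0, 0], [0, 0, 0]],
    [[0, 0, 0], [0, 0, 0]],
    [[0, 0, 0], [0, 0, 0]]
  ],
  "grip": 1,
  "newtons": 80
}}

```text
t: 35.6
ee_pos: [0.3817, 0.3227, 0.0136]
tcp_rot: [0.723, 0.691, 0.002, -0.001]
wrist_force: [0.3, 0.1, -0.6]
width: 0.0079
```

Request:
{"op": "carry_out", "data": {
  "commands": [
    [[0, 0, 1], [0, 0, 0]],
    [[0, 0, 2], [0, 0, 0]],
    [[0, 0, 3], [0, 0, 0]],
    [[0, 0, 4], [0, 0, 0]],
    [[0, 0, 0], [0, 0, 0]]
  ]
}}

```text
t: 36.1
ee_pos: [0.3799, 0.3214, 0.1179]
tcp_rot: [0.723, 0.691, -0.0, -0.001]
wrist_force: [1.4, 1.6, 0.4]
width: 0.0082
```

```bash
cat >> cfg.py <<'E'
C3=(.6449,.1893,-12.4)
O3=(.0010,0,.0140)
E
python3 - <<'E'
from h import *; from cfg import *
snap('wrist','w43');im,d,o=load('w43')
cv2.imwrite('pics/c43.png',cv2.resize(im[130:330,180:380,::-1],None,fx=3,fy=3,interpolation=cv2.INTER_CUBIC))
coverpose(C3,O3); plan(C3,O3,12,85,20)
E
```

```text
cover in case mm [-289.3   70.8  101.1] yaw,tilt,roll [ 9.9 -0.2 -0.1]
tcp target [0.6529 0.1875 0.0985] shift cm [ 27.42 -13.3   -1.66] turn [ -2.6 -20.1  -9.7] | [ 0.4  0.  -1.2]
```

View pics/c43.png

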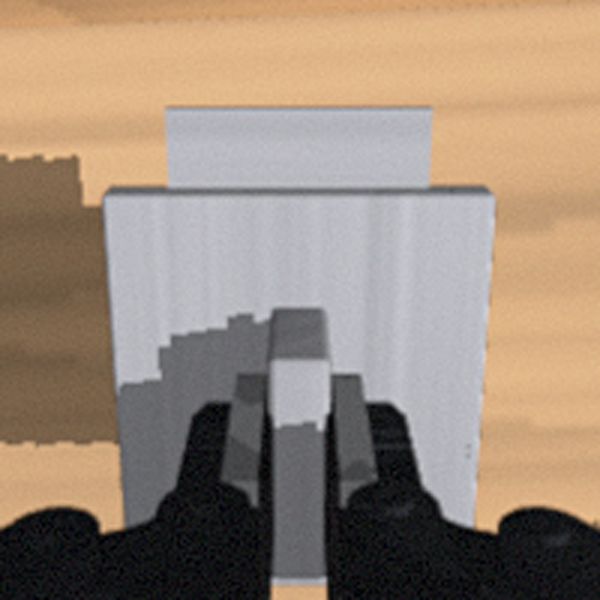

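Request:
{"op": "carry_out", "data": {
  "commands": [
    [[4, -2, 0.3], [-0.5, -4, -2]],
    [[4, -2, 0.3], [-0.5, -4, -2]],
    [[4, -2, 0.3], [-0.5, -4, -2]],
    [[4, -2, 0.2], [-0.5, -4, -2]],
    [[4, -2, 0], [-0.5, -4, -2]]
  ]
}}

```text
t: 36.65
ee_pos: [0.5804, 0.2182, 0.1245]
tcp_rot: [0.769, 0.615, 0.11, 0.137]
wrist_force: [-0.0, 1.0, -0.3]
width: 0.0082
```

Request:
{"op": "carry_out", "data": {
  "commands": [
    [[3.5, -1.6, 0], [0, 0, 0]],
    [[3, -1.4, 0], [0, 0, 0]],
    [[0, 0, 0], [0, 0, 0]],
    [[0, 0, 0], [0, 0, 0]]
  ]
}}

```text
t: 37.05
ee_pos: [0.6469, 0.1827, 0.1186]
tcp_rot: [0.77, 0.614, 0.107, 0.137]
wrist_force: [-0.3, -0.4, -1.5]
width: 0.008
```

```bash
sed -i 's/^O3.*/O3=(.0010,0,.0136)/' cfg.py
python3 - <<'E'
from h import *; from cfg import *
f=lambda x,y:((x+.5)/3-.5+180,(y+.5)/3-.5+130)
held('w43',f(298,107),.003,.0136); held('w43',f(300,194),.008,.0136)
snap('wrist','w44')
coverpose(C3,O3); plan(C3,O3,12,60,20)
case('w44',(180,60,380,200),86)
E
```

```text
tool x(left/right) -0.0 along cover x -53.4
tool x(left/right) 0.3 along cover x -39.2
cover in case mm [  6.8  -6.1 105.4] yaw,tilt,roll [-0.5 20.1 -0.4]
tcp target [0.653  0.1875 0.0731] shift cm [ 0.64  0.48 -4.54] turn [0.3 0.  0.5] | [-1.3 -0.7 -0.8]
box [616.9, 195.5, 72.9, 85.6, -12.6] origin 624.7 193.8
lip [595.0, 200.2, 17.5, 74.8, -12.9] origin 644.7 188.8
```

View pics/w44.png

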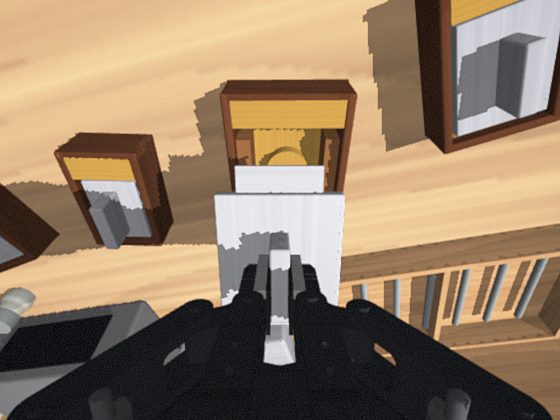

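```bash
sed -i 's/^O3.*/O3=(-.0006,0,.0136)/;s/^C3.*/C3=(.6448,.1891,-12.5)/' cfg.py
python3 - <<'E'
from h import *; from cfg import *
plan(C3,O3,12,62,20)
E
```

```text
tcp target [0.6514 0.1876 0.0746] shift cm [ 0.48  0.49 -4.4 ] turn [0.3 0.  0.4] | [-1.3 -0.7 -0.8]
```

Request:
{"op": "carry_out", "data": {
  "commands": [
    [[0.5, 0.5, -2], [0.3, 0, 0.4]],
    [[0, 0, -2], [0, 0, 0]],
    [[0, 0, 0], [0, 0, 0]]
  ]
}}

```text
t: 37.4
ee_pos: [0.6491, 0.1897, 0.0772]
tcp_rot: [0.767, 0.617, 0.109, 0.135]
wrist_force: [-0.6, -0.8, -1.5]
width: 0.0081
```

Run:
```python
from h import *; from cfg import *
snap('wrist','w45')
coverpose(C3,O3); plan(C3,O3,12,55,20)
case('w45',(180,60,380,200),86)
```

```text
cover in case mm [10.1  2.1 66.3] yaw,tilt,roll [ 0.2 20.   0.2]
tcp target [0.6514 0.1876 0.0676] shift cm [ 0.14 -0.24 -1.13] turn [-0.1  0.1 -0.2] | [-0.  -0.1 -0.8]
box [607.0, 197.6, 52.9, 85.6, -12.4] origin 614.8 195.9
lip [595.6, 200.0, 17.1, 74.8, -12.4] origin 645.4 189.0
```

View pics/w45.png

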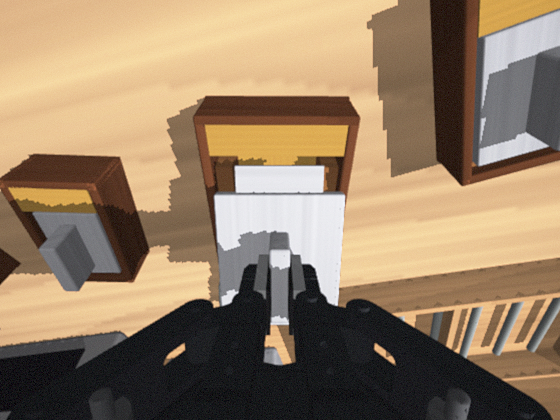

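Request:
{"op": "carry_out", "data": {
  "commands": [
    [[0.1, -0.25, -0.8], [0, 0, 0]],
    [[0, 0, -0.4], [0, 0, 0]],
    [[0, 0, 0], [0, 0, 0]]
  ]
}}

```text
t: 37.75
ee_pos: [0.6515, 0.1888, 0.0691]
tcp_rot: [0.767, 0.618, 0.111, 0.135]
wrist_force: [0.1, 0.3, -0.3]
width: 0.008
```

Run:
```python
from h import *; from cfg import *
snap('wrist','w46')
coverpose(C3,O3); plan(C3,O3,12.5,43,20)
```

```text
cover in case mm [12.   1.2 56.7] yaw,tilt,roll [ 0.3 20.2  0.3]
tcp target [0.6519 0.1875 0.0556] shift cm [ 0.03 -0.13 -1.37] turn [-0.1  0.2 -0.3] | [-0.5 -0.  -0.6]
```

View pics/w46.png

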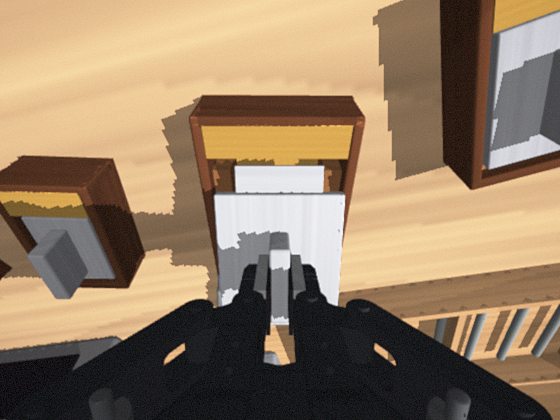

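Request:
{"op": "carry_out", "data": {
  "commands": [
    [[0, -0.1, -0.8], [-0.1, 0.2, -0.3]],
    [[0, 0, -0.6], [0, 0, 0]],
    [[0, 0, 0], [0, 0, 0]]
  ]
}}

```text
t: 38.1
ee_pos: [0.6524, 0.1879, 0.0556]
tcp_rot: [0.768, 0.616, 0.11, 0.136]
wrist_force: [-0.0, -1.2, -1.4]
width: 0.0081
```

Run:
```python
from h import *; from cfg import *
snap('wrist','w47')
coverpose(C3,O3); plan(C3,O3,0.5,43,20)
```

```text
cover in case mm [13.1  0.6 43.5] yaw,tilt,roll [-0.1 20.1  0.1]
tcp target [0.6402 0.1901 0.0556] shift cm [-1.24  0.22 -0.05] turn [-0.1  0.2  0.1] | [ 0.4 -0.5 -1.6]
```

View pics/w47.png

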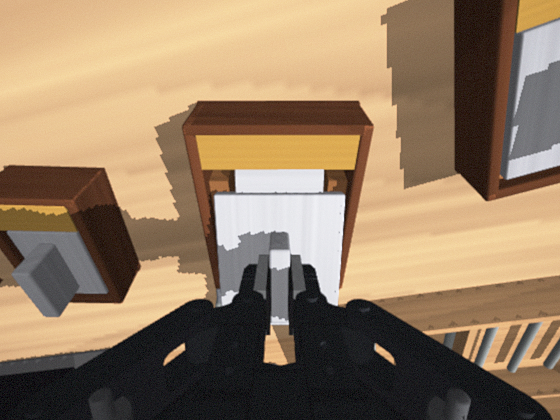

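Tab tip is just under the lip edge, centred (lip 197–357). Slide in.

Request:
{"op": "carry_out", "data": {
  "commands": [
    [[-0.4, 0.05, -0.05], [0, 0, 0]],
    [[-0.4, 0.1, 0], [0, 0, 0]],
    [[-0.35, 0.05, 0], [0, 0, 0]],
    [[0, 0, 0], [0, 0, 0]]
  ]
}}

```text
t: 38.55
ee_pos: [0.6401, 0.1901, 0.0556]
tcp_rot: [0.768, 0.616, 0.11, 0.136]
wrist_force: [0.1, -0.2, -0.3]
width: 0.008
```

Run:
```python
from h import *; from cfg import *
snap('wrist','w48')
coverpose(C3,O3); plan(C3,O3,0.5,35,10)
```

```text
cover in case mm [ 0.8  0.1 43.3] yaw,tilt,roll [-0.1 20.2  0.1]
tcp target [0.6424 0.1896 0.0483] shift cm [ 0.2  -0.05 -0.75] turn [2.1 9.9 0.1] | [-0.3  0.3 -1. ]
```

View pics/w48.png

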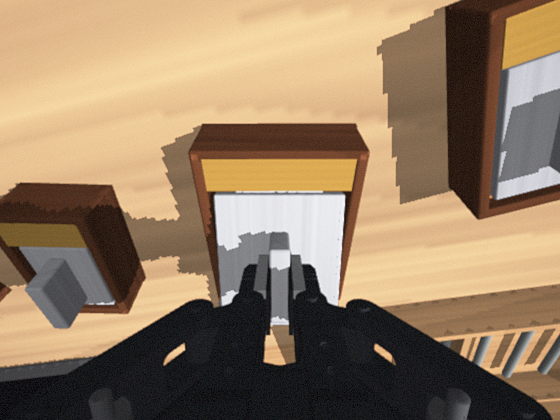

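Request:
{"op": "carry_out", "data": {
  "commands": [
    [[0.2, -0.05, -0.4], [1, 5, 0]],
    [[0.2, -0.05, -0.35], [1, 5, 0]],
    [[0, 0, 0], [0, 0, 0]]
  ]
}}

```text
t: 38.9
ee_pos: [0.6433, 0.1897, 0.048]
tcp_rot: [0.777, 0.624, 0.052, 0.066]
wrist_force: [0.3, -0.7, -0.4]
width: 0.0083
```

Run:
```python
from h import *; from cfg import *
coverpose(C3,O3); plan(C3,O3,0.5,30,4)
```

```text
cover in case mm [ 1.3  0.3 34.7] yaw,tilt,roll [ 0.1  9.6 -0.1]
tcp target [0.6438 0.1893 0.0435] shift cm [ 0.05 -0.04 -0.45] turn [ 1.3  5.5 -0.1] | [ 0.3 -0.7 -0.4]
```

Request:
{"op": "carry_out", "data": {
  "commands": [
    [[0.05, 0, -0.2], [0.6, 2.8, 0]],
    [[0.05, 0, -0.2], [0.6, 2.8, 0]],
    [[0, 0, 0], [0, 0, 0]]
  ]
}}

```text
t: 39.2
ee_pos: [0.6447, 0.1894, 0.0437]
tcp_rot: [0.779, 0.626, 0.021, 0.029]
wrist_force: [-0.6, 0.0, -0.7]
width: 0.0082
```

Run:
```python
from h import *; from cfg import *
coverpose(C3,O3); plan(C3,O3,0.3,27,0)
snap('wrist','w49')
```

```text
cover in case mm [ 1.4  0.2 30.1] yaw,tilt,roll [-0.   4.1 -0.2]
tcp target [0.6445 0.1892 0.0406] shift cm [-0.02 -0.02 -0.31] turn [1.1 3.9 0. ] | [-0.6  0.  -0.7]
```

View pics/w49.png

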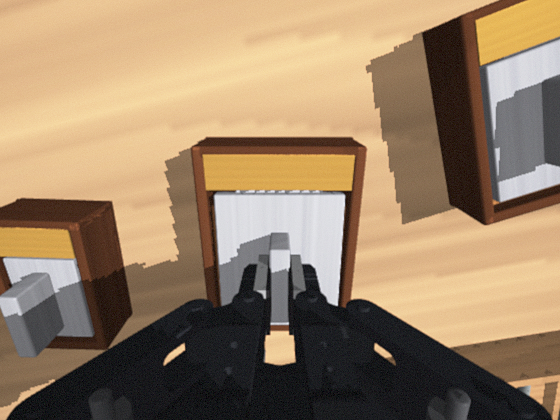

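Request:
{"op": "carry_out", "data": {
  "commands": [
    [[0, 0, -0.15], [0.5, 2, 0]],
    [[0, 0, -0.15], [0.5, 2, 0]],
    [[0, 0, -0.1], [0, 0, 0]],
    [[0, 0, -0.05], [0, 0, 0]]
  ]
}}

```text
t: 39.65
ee_pos: [0.6437, 0.1903, 0.0405]
tcp_rot: [0.78, 0.626, 0.002, 0.004]
wrist_force: [-2.0, -1.2, 1.9]
width: 0.0084
```

Run:
```python
from h import *; from cfg import *
coverpose(C3,O3); plan(C3,O3,0,27,0)
```

```text
cover in case mm [-0.6  0.9 26.9] yaw,tilt,roll [ 0.   0.5 -0.2]
tcp target [0.6442 0.1892 0.0406] shift cm [ 0.05 -0.11  0.01] turn [ 0.3  0.4 -0. ] | [-2.  -1.2  1.9]
```

Request:
{"op": "carry_out", "data": {
  "commands": [
    [[0, 0, -0.1], [0.3, 0.4, 0]],
    [[0, 0, -0.05], [0, 0, 0]]
  ]
}}

```text
t: 39.85
ee_pos: [0.6439, 0.1904, 0.0404]
tcp_rot: [0.78, 0.626, 0.002, 0.002]
wrist_force: [-2.1, -1.6, 2.8]
width: 0.0082
```

Request:
{"op": "carry_out", "data": {
  "commands": [
    [[0, 0, 0.05], [0, 0, 0]],
    [[0, 0, 0], [0, 0, 0]],
    [[0, 0, 0], [0, 0, 0]]
  ],
  "grip": 0.5
}}

```text
t: 40.15
ee_pos: [0.6432, 0.1909, 0.0404]
tcp_rot: [0.779, 0.627, 0.002, 0.002]
wrist_force: [-0.1, -0.1, -0.4]
width: 0.0429
```

Request:
{"op": "carry_out", "data": {
  "commands": [
    [[0, 0, 2], [0, 0, 0]],
    [[0, 0, 4], [0, 0, 0]],
    [[0, 0, 4], [0, 0, 0]],
    [[0, 0, 3], [0, 0, 0]],
    [[0, 0, 0], [0, 0, 0]]
  ]
}}

```text
t: 40.65
ee_pos: [0.6395, 0.1904, 0.1705]
tcp_rot: [0.779, 0.627, -0.001, 0.001]
wrist_force: [-0.2, 0.1, 0.9]
width: 0.0425
```

Run:
```python
from h import *
snap('wrist','w50')
im,d,o=load('w50');P=cloud('wrist',d,o)
m=(cv2.cvtColor(im,cv2.COLOR_RGB2HSV)[:,:,1]<60)
for v in(170,185,200,215,230,240,250): print(v,[np.median(P[v-1:v+2,u-2:u+3,2]).round(4) for u in(255,265,300,310)])
print(get_obs()['wrist_force'])
```

```text
170 [np.float64(0.0358), np.float64(0.036), np.float64(0.0359), np.float64(0.0358)]
185 [np.float64(0.0356), np.float64(0.0358), np.float64(0.0355), np.float64(0.0356)]
200 [np.float64(0.0363), np.float64(0.0356), np.float64(0.0355), np.float64(0.0358)]
215 [np.float64(0.0358), np.float64(0.0359), np.float64(0.0358), np.float64(0.0357)]
230 [np.float64(0.0354), np.float64(0.0359), np.float64(0.0353), np.float64(0.036)]
240 [np.float64(0.0359), np.float64(0.0356), np.float64(0.0356), np.float64(0.0361)]
250 [np.float64(0.0368), np.float64(0.0366), np.float64(0.0367), np.float64(0.0364)]
[ 0.16868572 -0.74263893 -0.37683236]
```

View pics/w50.png

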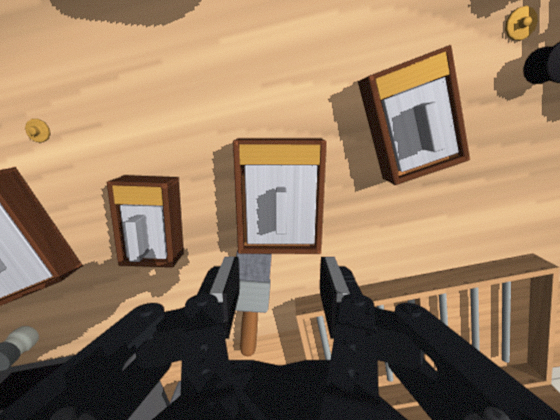

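Request:
{"op": "carry_out", "data": {
  "commands": [
    [[-4, 0, 1], [0, 0, 0]],
    [[-4, 0, 1], [0, 0, 0]],
    [[-4, 0, 1], [0, 0, 0]],
    [[-4, 0, 1], [0, 0, 0]],
    [[-3, 0, 0], [0, 0, 0]]
  ]
}}

```text
t: 41.2
ee_pos: [0.4403, 0.188, 0.1944]
tcp_rot: [0.78, 0.625, -0.01, -0.003]
wrist_force: [0.3, 0.0, 0.2]
width: 0.0427
```

Request:
{"op": "carry_out", "data": {
  "commands": [
    [[0, 0, 0], [0, 0, 0]],
    [[0, 0, 0], [0, 0, 0]],
    [[0, 0, 0], [0, 0, 0]]
  ]
}}

```text
t: 41.5
ee_pos: [0.4356, 0.1877, 0.1905]
tcp_rot: [0.78, 0.626, -0.013, -0.004]
wrist_force: [-0.3, -0.3, 0.7]
width: 0.0426
```

Run:
```python
from h import *
im,_,_=snap('top','t51');snap('side','s51')
cv2.imwrite('pics/c51.png',cv2.resize(im[110:310,90:470,::-1],None,fx=2.1,fy=2.1,interpolation=cv2.INTER_CUBIC))
```

```text
(no output)
```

View pics/c51.png

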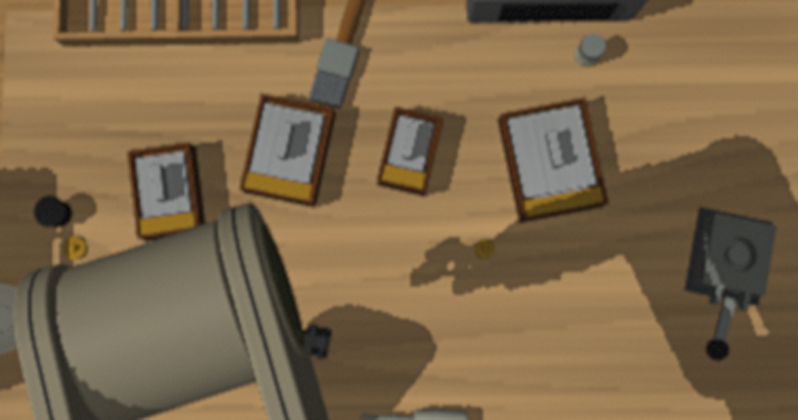

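View pics/s51.png

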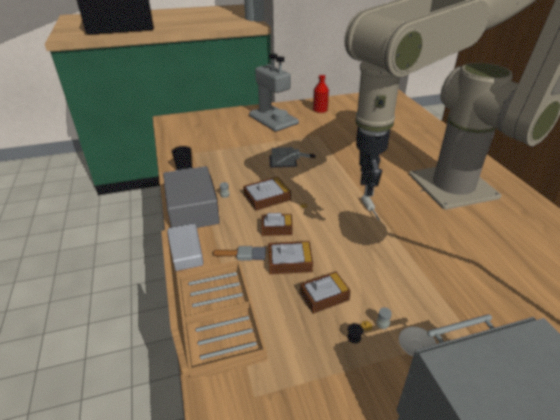

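```bash
python3 -c "
from bench import *
print(finish_job())"
```

```text
the job is handed in; nothing more can be done
None
```

The job is handed in after about 42 s of the 210 s allowed. The hand-in gave no verdict, so what follows is my own checking.

I pressed the lever fully down, and the brass barrel rose. I stood it in its seat between the four stops of the largest case. All four covers were on the bench, so I closed all four cases in the order 4, 1, 2, 3. Each cover went in tilted about 20° with its tab under the lip, and was then swung down flat. Cover 3 had been knocked about 5 cm aside before I reached it. I measured it again and picked it up from its new place.

- **Barrel:** after release it was centred between the stops, and it bottomed at the expected height. It has been under cover 4 since then.
- **Covers:** all four plate tops read flat and about 1 mm below the case rims, as they should be when seated. On cover 1, a few low depth readings near its +x edge fit the view into the gap beside the plate, and the close-up showed it flat.
- **Cover 2:** it sits about 1–2 mm towards the lip within its play. It is still flat.
- **Cover 3:** the last push met only about 3 N, against 9 to 11 N on the others, but the height readings show it fully down.
- **Jars:** both are standing in the last pictures.
- **Grip:** I saw no slackening of the grip at any point.

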